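# Slide the slate coaster home along the tray's back rim

## Task

Put the loose square slate coaster back in its corner bay of the wooden serving tray without picking it up: with a fingertip or the outside of the fingers, push it flat against the tray's back rim (the long rim farther from the robot), then, keeping it against that rim, slide it along the rim to the left until it is fully home in the corner, snug against both the back rim and the left end rim. Do not lift or tip the coaster, leave the cup, jar, spoon and glasses as they stand, and take the hand away at the end.

Things in the scene. Friction and masses are not known exactly. Their poses are not given: they have to be found in the camera images.
- tray: Heavy oak serving tray, does not move. 300 x 480 mm, floor top 12 mm above the table. Origin under its centre at table level; x axis across it to the back rim (away from the robot), y along it to the left end, z up. Rims 10 mm thick, 24 mm above the floor; inner faces at x = +140 (back), -140, y = +230 (left), -230 mm. A black bow handle juts 30 mm from each end.
- bay (a point): Where the centre of the seated coaster belongs: x 100, y 190 mm in the tray's frame, 4.5 mm above its floor. The bay is the corner of back and left end rims; its third side is a low wooden cheek (cheek). It is 86 mm wide (x), 60 mm deep (y) and open towards -y, where a seated coaster stands out 20 mm.
- cheek (a point): Top of the free end of the cheek, the bay's low third side: a wooden strip parallel to the back rim, 8 mm thick (x = 46 to 54 mm in the tray's frame), 14 mm above the floor, from this point (y = 170 mm) to the left end rim. Another low wall, 6 mm thick and 12 mm above the floor, runs along the whole tray at x = -100 mm and parts off the spoon trough at the front.
- coaster: Square slate coaster, 80 x 80 x 9 mm, about 0.10 to 0.21 kg, lying flat and loose on the tray's floor, clear of the rims and to the right of the bay; origin at the centre of its underside, x and y axes square to its edges, z up. At the start it is turned by up to 0.5 rad against the tray. It slides with a friction coefficient of about 0.5 to 0.7.
- espresso_cup: White ceramic cup without a handle, 60 mm across the mouth, 60 mm high, standing on the tray in front of the bay (between the bay and the spoon trough); origin at the centre of its underside. Leave it alone.
- sugar_jar: Glass sugar jar with a steel lid and a small ball on it, 60 mm across, 69 mm high, standing next to the cup on the tray (which of the two is nearer the left end changes); origin at the centre of its underside. Leave it alone.
- teaspoon: Steel teaspoon 130 mm long, lying in the tray's front trough; origin at its middle on the underside. Leave it alone.
- tumbler_a: Empty clear plastic tumbler, 74 mm across the mouth, 95 mm high, on the table to the left of the tray; origin at the centre of its underside. Leave it alone.
- tumbler_b: The same kind of tumbler, on the table to the right of the tray. Leave it alone.
There are look-alikes about, which are no part of the job. Leave any green or red look-alike of the coaster alone.

How it is judged:
By the outcome, as a careful person would: the job done as asked, in the order asked, and still so for the second after the job is handed in, with the robot touching nothing.
It also fails if it takes over 51 s, if anything falls off the work surface, if the arm or the gripper's body presses on something with over 40 N, if the wrist force passes 120 N, or if a joint passes its speed limit or range.

## Robot

A 6-joint arm with a two-finger parallel gripper is mounted at the origin on the work surface. World frame = base frame: x ahead of the robot, y to its left, z up, the work surface at z = 0. Lengths are in mm, angles in degrees, forces in N, time in s.
With the tool pointing down it reaches from about 325 to 775 mm from the base axis. Payload 5.5 kg.
Tool frame: the origin (TCP) lies between the finger pads; the fingertips stand bot.tips_ahead ahead of it and the grasp point (between the pads) lies 5 mm behind it (bot.tips_ahead is the distance from the TCP to the fingertips, in mm); x points along the fingers, y is the direction in which the jaws open and shut, and the axes are right-handed (so a half turn about x gives the same grasp; the last joint's range is limited). The gripper opens to 85 mm and grips with 20 to 120 N. Pads are 22 mm wide; open, the fingers measure 114 mm over their backs; the gripper's body (76 mm by 85 mm) begins 54 mm behind the grasp point. The pads swing forward as they close: fully open they stand 13 mm farther back than shut.
Start: joints at [72.382, 5.22, 70.514, -0, 104.267, -3.249], TCP at [148.911, 581.242, 218.175] pointing down, gripper open.
Joint ranges: [-164.24, 164.24], [-49.07, 125.15], [9.68, 141.18], [-86.29, 266.29], [3.28, 154.24], [-151.56, 151.56]. Speed limits (degrees/s): [147.25, 147.25, 172.46, 180, 180, 180].

## Interface

Orientations are given as a 3x3 rotation matrix whose columns are the frame's x, y, z axes.
In Python, from station import bot gives the robot as it stands.
- The arm moves only by the tool drive_tool, never from a script. Its argument "deltas" is a list of rows, each an object with "travel": the shift along the tool's x, y, z in m, a list of three; "turn": the turn about the tool's x in rad; "fingers": the finger opening in m, from 0 to 0.0854. A call has 1 to 20 rows; each row is the pose to reach, as a shift and turn from the pose commanded when the call began, along the tool's axes at that moment; what a row does not reach only later rows make up. A row lasts 1/12 s, in which the tool goes at most 41.7 mm and 7.16 degrees, less where a joint would pass 70% of its speed; a pose out of reach is approached as far as the arm can. A call with a gripper value outside its range is refused whole. The fingers move at their own pace and stop on an object; "newtons" is the grip in N (left out, the last holds). Time passes only in rows, so rows that repeat a pose let the fingers close. It gives the time, the measured TCP pose, the force and the opening at its end, in the units of the state.
- bot.observe(): the state, without advancing time (a new reading comes with each control period).
- bot.grab_frame(name): name is "scene" or "top" or "wrist"; returns the picture (384x512x3 uint8, red, green, blue); there is no depth.
- bot.camera_model(name): a dict with "fx", "fy", "cx", "cy" (pixels), "D" ([k1, k2, p1, p2, k3] as OpenCV has them; the pictures are not rectified), "R" (3x3) and "t" (3): a world point X has camera coordinates R X + t; the wrist camera has in their place "mount" (4x4, takes a point from camera to tool coordinates, whose origin is the TCP and whose axes are the tool frame's). Camera axes: x right, y down, z forward; pixel columns grow to the right and rows downward; lengths in mm; the calibration is good to about 2 mm. A picture is of the moment at which its call begins: read the wrist's pose just before it. camera_model takes no time and is no camera call.
- bot.job_done(): hands the job in, once; it reports no verdict.
The state is a dict: "clock": time; "q": joint angles; "joint_vel": joint speeds; "tau": joint torques, N m; "tool_pos": TCP position; "orientation": TCP orientation; "wrist_force": force on the tool from outside, world axes, zero at the start; "moment": the same for the moment, N m; "grip_width": finger opening in mm.
Only numpy, scipy, OpenCV 4.12 (cv2) and the standard library are available. Lean on these libraries where they do the work, as an engineer would, in place of code of your own. Each camera call takes 0.05 s, during which the arm holds its last target.

## Working session

There is one attempt and no reset: what is moved stays moved. The work goes in short steps, Python scripts to look and compute and a tool call to move; the robot and the scene stay as the last step left them, time stands still between calls to the robot, and variables do not carry over. Pictures are saved under pics/ and viewed, and the job is handed in when it is done.

Besides the shell and the picture viewer there is one more tool, called after "Request:" in YAML: its name, and indented under it one key for each argument. drive_tool: Moves the arm, as the interface text tells. Its arguments: {"type":"object","properties":{"deltas":{"type":"array","items":{"type":"object","properties":{"travel":{"type":"array","items":{"type":"number"}},"turn":{"type":"number"},"fingers":{"type":"number"}}}},"newtons":{"type":"number"}},"required":["deltas"]}

```bash
mkdir -p pics; ls; python3 - <<'E'
from station import bot
import cv2,json
s=bot.observe();print(s, bot.tips_ahead)
for n in("top","scene"):
    im=bot.grab_frame(n);cv2.imwrite(f"pics/{n}0.png",im[:,:,::-1])
    print(n,bot.camera_model(n))
print(bot.camera_model("wrist"))
E
```

```text
pics
{'clock': 0.0, 'q': array([ 7.23832045e+01,  5.26395609e+00,  7.05832465e+01,  1.68269156e-03,
        1.04267263e+02, -3.24790892e+00]), 'joint_vel': array([-0.06665387, -0.03167465,  0.07798196,  0.02284912, -0.04924128,
       -0.12276436]), 'tau': array([-4.49392383e-04, -4.58718109e+01, -4.18037224e+01, -1.19071537e-04,
        1.11474650e-02, -7.61455368e-06]), 'tool_pos': array([148.786471  , 580.93230745, 217.02857366]), 'orientation': array([[-6.31759525e-04,  2.48156266e-01,  9.68719809e-01],
       [-1.89548956e-03,  9.68717965e-01, -2.48157029e-01],
       [-9.99998004e-01, -1.99297385e-03, -1.41619190e-04]]), 'wrist_force': array([ 0.38757674, -0.270038  , -0.35064955]), 'moment': array([ 0.04244596, -0.01312208, -0.02849587]), 'grip_width': 85.45508922411528} 14.0
top {'fx': 386.87430429014177, 'fy': 386.87430429014177, 'cx': 262.49637793420163, 'cy': 197.39257044383345, 'D': array([-0.05085408,  0.        ,  0.        ,  0.        ,  0.        ]), 'R': array([[-0.00386305, -0.99998867, -0.00278202],
       [-0.99630481,  0.00408749, -0.08579053],
       [ 0.085800
[... 315 characters left out ...]
, -0.01276615],
       [ 0.60463149,  0.33241392, -0.72382439],
       [-0.6252632 , -0.36487074, -0.68986613]]), 't': array([ 262.26267769, -209.85528228, 1842.71296319])}
{'fx': 265.2011750659386, 'fy': 265.2011750659386, 'cx': 253.95054768117396, 'cy': 195.18911822581384, 'D': array([0.00148049, 0.        , 0.        , 0.        , 0.        ]), 'mount': array([[ 1.23750240e-03, -2.59758421e-01,  9.65672839e-01,
        -1.55820130e+02],
       [ 9.99999012e-01, -3.22657615e-04, -1.36828350e-03,
        -1.84719172e-01],
       [ 6.67004857e-04,  9.65673578e-01,  2.59757765e-01,
        -6.68485383e+01],
       [ 0.00000000e+00,  0.00000000e+00,  0.00000000e+00,
         1.00000000e+00]])}
```

View pics/top0.png

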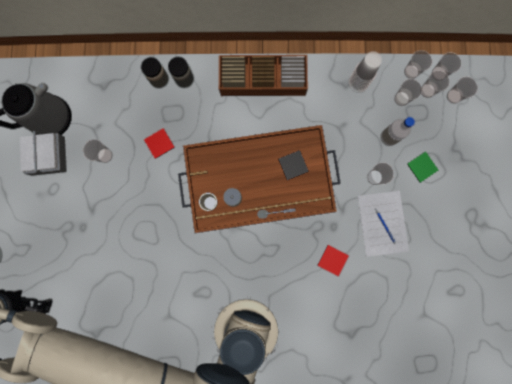

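View pics/scene0.png

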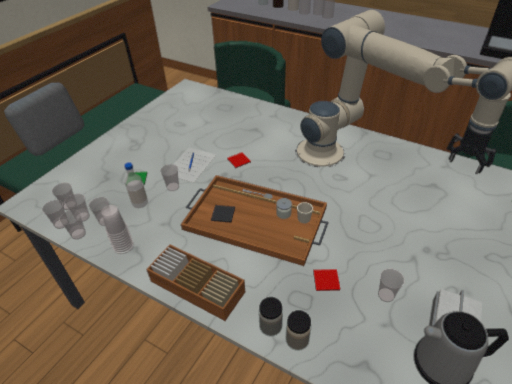

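```bash
python3 - <<'E'
import cv2
im=cv2.imread("pics/top0.png")
cv2.imwrite("pics/top0c.png",cv2.resize(im[100:300,130:400],None,fx=2.9,fy=2.9,interpolation=cv2.INTER_CUBIC))
E
```

```text
(no output)
```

View pics/top0c.png

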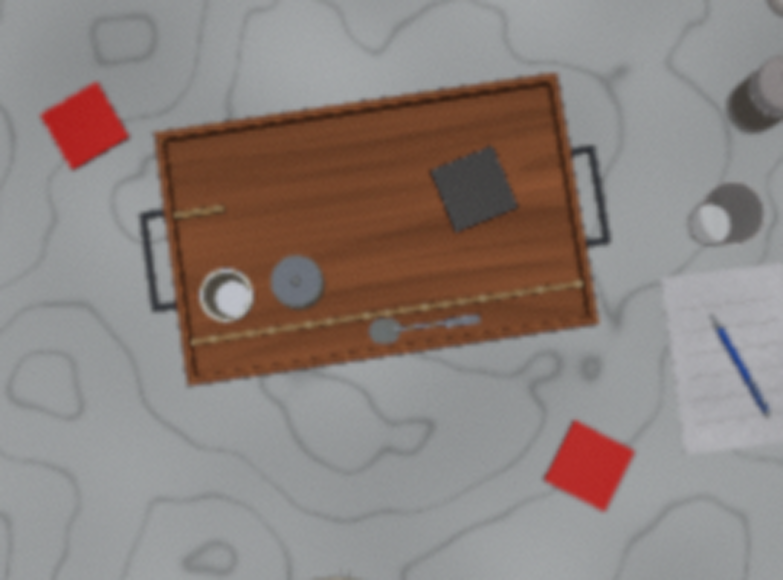

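The loose slate coaster is the dark square at top (293,165), inside the tray. The red squares at (159,143) and (333,260) and the green one at (423,166) are off the tray, so they are look-alikes. Next I fit the tray and coaster poses.

```bash
cat > h.py <<'E'
import numpy as np,cv2
from scipy.optimize import least_squares
def proj(P,m):
    rv,_=cv2.Rodrigues(np.array(m["R"]));K=np.array([[m["fx"],0,m["cx"]],[0,m["fy"],m["cy"]],[0,0,1]])
    return cv2.projectPoints(np.float64(P),rv,np.float64(m["t"]),K,np.float64(m["D"]))[0][:,0]
def wristm(m,s):
    M=np.array(m["mount"]);T=np.eye(4);T[:3,:3]=s["orientation"];T[:3,3]=s["tool_pos"]
    C=np.linalg.inv(T@M);return dict(m,R=C[:3,:3],t=C[:3,3])
def back(px,m,z):
    K=np.array([[m["fx"],0,m["cx"]],[0,m["fy"],m["cy"]],[0,0,1]])
    n=cv2.undistortPoints(np.float64(px).reshape(-1,1,2),K,np.float64(m["D"]))[:,0]
    d=np.c_[n,np.ones(len(n))]@m["R"];c=-np.array(m["R"]).T@m["t"]
    return c+d*((z-c[2])/d[:,2])[:,None]
def fit(W,L):  # planar rigid: W = R L + t
    mw,ml=W.mean(0),L.mean(0);a,b=L-ml,W-mw
    th=np.arctan2((a[:,0]*b[:,1]-a[:,1]*b[:,0]).sum(),(a*b).sum())
    R=np.array([[np.cos(th),-np.sin(th)],[np.sin(th),np.cos(th)]]);return th,R,mw-R@ml
def save_ov(im,polys,m,name,roi=None,s=1):
    im=im.copy()[:,:,::-1].copy();im=cv2.resize(im,None,fx=s,fy=s,interpolation=cv2.INTER_CUBIC)
    for P in polys:
        q=(proj(P,m)+.5)*s-.5;cv2.polylines(im,[np.int32(np.round(q*16))],True,(0,255,0),1,cv2.LINE_AA,4)
    if roi: x0,y0,x1,y1=[int(v*s) for v in roi];im=im[y0:y1,x0:x1]
    cv2.imwrite(name,im)
E
python3 - <<'E'
from h import *
from station import bot
m=bot.camera_model("top")
im=cv2.imread("pics/top0.png")[:,:,::-1]
f=lambda c:(np.array(c,float)+.5)/2.9-.5+[130,100]
W=back(f([(157,133),(557,74),(597,323),(189,384)]),m,36)[:,:2]
L=np.array([[150,240],[150,-240],[-150,-240],[-150,240]],float)
th,R,t=fit(W,L);print("tray",th,t,(L@R.T+t-W).round(1).tolist())
C=back(f([(430,171),(492,146),(518,207),(457,231)]),m,21)[:,:2]
print("coaster sides",np.linalg.norm(C-np.roll(C,1,0),axis=1))
Ct=(C-t)@R;Lc=np.array([[40,40],[40,-40],[-40,-40],[-40,40]],float)
a,b,c=fit(Ct,Lc);print("coaster in tray",a,c)
np.save("tray.npy",[th,*t])
T=lambda P:np.c_[np.array(P)[:,:2]@R.T+t,np.array(P)[:,2]]
P=[T([[*l,36] for l in L]),T([[140,230,12],[140,-230,12],[-140,-230,12],[-140,230,12]]),T(np.c_[Lc@b.T+c,[21]*4]),T([[54,170,26],[54,230,26],[46,230,26],[46,170,26]])]
save_ov(im,P,m,"pics/top0o.png",(180,115,350,245),4.6)
for n,z,px in(("jar",69+12,(296,281)),("cup",72,(226,295))):
    w=back(f([px]),m,z)[:,:2];print(n,((w-t)@R))
E
```

```text
tray 0.14280749169456633 [509.7439214  -46.58881509] [[2.1, 3.8], [2.1, -2.0], [-2.0, -3.9], [-2.2, 2.1]]
coaster sides [77.80120239 79.15321355 78.60908618 77.22270782]
coaster in tray 0.2456089885331228 [  30.02240112 -121.9807656 ]
jar [[-53.17915381  96.36661313]]
cup [[-56.38531797 176.91784163]]
```

View pics/top0o.png

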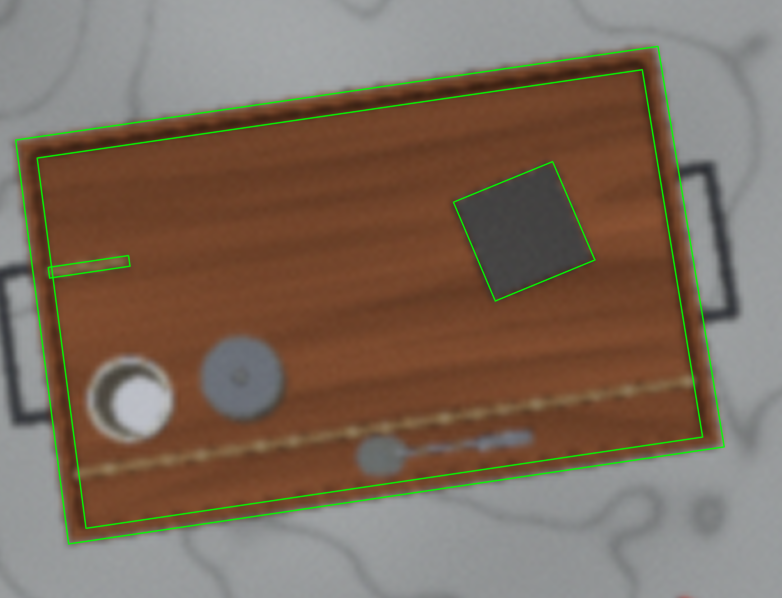

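The overlay fits the tray rim, cheek and coaster. The coaster is at tray (30,-122), turned 0.25 rad. Plan:
1. Stage 1: fingers about 45 mm apart along tray y, pushing toward the back rim.
2. Stage 2: turn 90° and push along +y.

```bash
cat > go.py <<'E'
# usage: go.py trayx trayy z yaw_in_tray_deg  -> deltas; yaw = direction of tool z in tray frame
import sys;from h import *
from station import bot
s=bot.observe();th,tx,ty=np.load("tray.npy");R=np.array([[np.cos(th),-np.sin(th)],[np.sin(th),np.cos(th)]])
p=np.array(s["tool_pos"]);O=np.array(s["orientation"]);tp=(p[:2]-[tx,ty])@R
y=np.degrees(np.arctan2(O[1,2],O[0,2])-th)
print("clk",s["clock"],"tray TCP",tp.round(1),"z",p[2].round(1),"yaw",y.round(2),"F",np.r_[np.array(s["wrist_force"])[:2]@R,s["wrist_force"][2]].round(1),"w",round(s["grip_width"],1),"tips",bot.tips_ahead,"q1,q6",s["q"][[0,5]].round(0))
if len(sys.argv)>1:
    a=[float(v) for v in sys.argv[1:]]
    g=np.r_[R@a[:2]+[tx,ty],a[2]];print("travel",((g-p)@O/1000).round(4),"turn",round(np.radians(-((a[3]-y+180)%360-180)),4))
E
python3 go.py -50 -117 217 0
```

```text
clk 0.1 tray TCP [-267.9  672.5] z 217.2 yaw -22.55 F [ 0.1  0.1 -0.4] w 85.5 tips 14.0 q1,q6 [72. -3.]
travel [ 0.0012 -0.6456  0.5041] turn -0.3936
```

Request:
drive_tool:
  deltas:
    - {"travel": [0, -0.6456, 0.5041], "turn": -0.3936, "fingers": 0.045}
    - {"travel": [0, -0.6456, 0.5041], "turn": -0.3936, "fingers": 0.045}
    - {"travel": [0, -0.6456, 0.5041], "turn": -0.3936, "fingers": 0.045}
    - {"travel": [0, -0.6456, 0.5041], "turn": -0.3936, "fingers": 0.045}
    - {"travel": [0, -0.6456, 0.5041], "turn": -0.3936, "fingers": 0.045}
    - {"travel": [0, -0.6456, 0.5041], "turn": -0.3936, "fingers": 0.045}
    - {"travel": [0, -0.6456, 0.5041], "turn": -0.3936, "fingers": 0.045}
    - {"travel": [0, -0.6456, 0.5041], "turn": -0.3936, "fingers": 0.045}
    - {"travel": [0, -0.6456, 0.5041], "turn": -0.3936, "fingers": 0.045}
    - {"travel": [0, -0.6456, 0.5041], "turn": -0.3936, "fingers": 0.045}
    - {"travel": [0, -0.6456, 0.5041], "turn": -0.3936, "fingers": 0.045}
    - {"travel": [0, -0.6456, 0.5041], "turn": -0.3936, "fingers": 0.045}
    - {"travel": [0, -0.6456, 0.5041], "turn": -0.3936, "fingers": 0.045}
    - {"travel": [0, -0.6456, 0.5041], "turn": -0.3936, "fingers": 0.045}
    - {"travel": [0, -0.6456, 0.5041], "turn": -0.3936, "fingers": 0.045}
    - {"travel": [0, -0.6456, 0.5041], "turn": -0.3936, "fingers": 0.045}
    - {"travel": [0, -0.6456, 0.5041], "turn": -0.3936, "fingers": 0.045}
    - {"travel": [0, -0.6456, 0.5041], "turn": -0.3936, "fingers": 0.045}
    - {"travel": [0, -0.6456, 0.5041], "turn": -0.3936, "fingers": 0.045}
    - {"travel": [0, -0.6456, 0.5041], "turn": -0.3936, "fingers": 0.045}

```text
clock: 1.77
tool_pos: [477.3, -172.7, 217.1]
orientation: [[-0.001, -0.14, 0.99], [-0.0, 0.99, 0.14], [-1.0, -0.0, -0.001]]
wrist_force: [0.8, 0.7, 0.5]
grip_width: 45.3
```

```bash
python3 go.py -50 -117 217 0
```

```text
clk 1.7667 tray TCP [ -50.  -120.2] z 217.1 yaw -0.13 F [0.9 0.6 0.5] w 45.3 tips 14.0 q1,q6 [ -24. -122.]
travel [0.0001 0.0032 0.    ] turn -0.0023
```

```bash
python3 - <<'E'
from h import *
from station import bot
s=bot.observe();im=bot.grab_frame("wrist");m=wristm(bot.camera_model("wrist"),s)
th,tx,ty=np.load("tray.npy");R=np.array([[np.cos(th),-np.sin(th)],[np.sin(th),np.cos(th)]])
T=lambda P:np.c_[np.array(P,float)[:,:2]@R.T+[tx,ty],np.array(P)[:,2]]
a=.2456;b=np.array([[np.cos(a),-np.sin(a)],[np.sin(a),np.cos(a)]])
Lc=np.array([[40,40],[40,-40],[-40,-40],[-40,40]])@b.T+[30,-122]
save_ov(im,[T(np.c_[Lc,[21]*4]),T([[150,240,36],[150,-240,36],[-150,-240,36],[-150,240,36]]),T([[140,230,12],[140,-230,12],[-140,-230,12],[-140,230,12]])],m,"pics/w1.png",None,1.5)
E
```

```text
(no output)
```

View pics/w1.png

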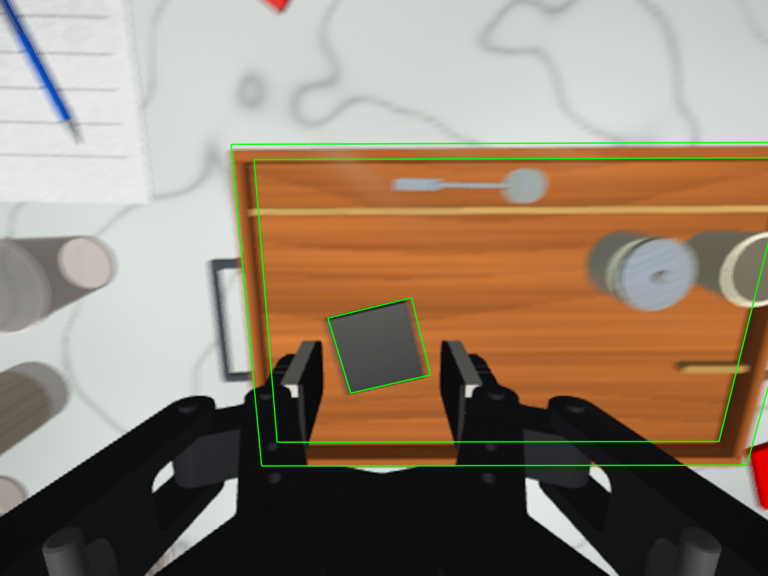

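Request:
drive_tool:
  deltas:
    - {"travel": [0.04, 0.002, 0]}
    - {"travel": [0.08, 0.002, 0]}
    - {"travel": [0.12, 0.002, 0]}
    - {"travel": [0.155, 0.002, 0]}
    - {"travel": [0.175, 0.002, 0]}
    - {"travel": [0.182, 0.002, 0]}
    - {"travel": [0.186, 0.002, 0]}
    - {"travel": [0.186, 0.002, 0]}
    - {"travel": [0.186, 0.002, 0]}

```text
validation failed for argument at $.de...
```

```bash
python3 go.py -50 -117 28 0
```

```text
clk 1.8167 tray TCP [ -49.7 -123.2] z 215.9 yaw -0.28 F [-3.3 -1.1 -1.6] w 45.2 tips 14.0 q1,q6 [ -24. -122.]
travel [0.1879 0.0065 0.0002] turn -0.0048
```

Request:
drive_tool:
  deltas:
    - {"travel": [0.04, 0.003, 0], "turn": 0, "fingers": 0.045}
    - {"travel": [0.08, 0.003, 0], "turn": 0, "fingers": 0.045}
    - {"travel": [0.12, 0.003, 0], "turn": 0, "fingers": 0.045}
    - {"travel": [0.155, 0.003, 0], "turn": 0, "fingers": 0.045}
    - {"travel": [0.175, 0.003, 0], "turn": 0, "fingers": 0.045}
    - {"travel": [0.182, 0.003, 0], "turn": 0, "fingers": 0.045}
    - {"travel": [0.186, 0.003, 0], "turn": 0, "fingers": 0.045}
    - {"travel": [0.186, 0.003, 0], "turn": 0, "fingers": 0.045}
    - {"travel": [0.186, 0.003, 0], "turn": 0, "fingers": 0.045}

```text
clock: 2.57
tool_pos: [477.7, -166.7, 34.2]
orientation: [[0.003, -0.142, 0.99], [-0.001, 0.99, 0.142], [-1.0, -0.002, 0.003]]
wrist_force: [-0.1, -0.1, -0.4]
grip_width: 45.1
```

```bash
python3 go.py -50 -117 28 0
```

```text
clk 2.5667 tray TCP [ -48.8 -114.3] z 34.2 yaw 0.01 F [-0.1 -0.1 -0.4] w 45.1 tips 14.0 q1,q6 [ -23. -121.]
travel [ 0.0062 -0.0027 -0.0012] turn 0.0001
```

Request:
drive_tool:
  deltas:
    - {"travel": [0.003, 0, 0], "turn": 0, "fingers": 0.045}
    - {"travel": [0.005, 0, 0], "turn": 0, "fingers": 0.045}
    - {"travel": [0.005, 0, 0], "turn": 0, "fingers": 0.045}
    - {"travel": [0.005, 0, 0], "turn": 0, "fingers": 0.045}

```text
clock: 2.9
tool_pos: [476.8, -166.4, 27.6]
orientation: [[0.001, -0.142, 0.99], [-0.0, 0.99, 0.142], [-1.0, -0.0, 0.001]]
wrist_force: [0.6, 0.1, 0.0]
grip_width: 45.0
```

```bash
python3 go.py -50 -117 28 0; python3 - <<'E'
from h import *
from station import bot
im=bot.grab_frame("wrist");cv2.imwrite("pics/w2.png",cv2.resize(im[:,:,::-1],None,fx=1.5,fy=1.5))
E
python3 go.py
```

```text
clk 2.9 tray TCP [ -49.7 -113.9] z 27.6 yaw -0.0 F [ 0.6 -0.   0. ] w 45.0 tips 14.0 q1,q6 [ -23. -121.]
travel [-0.0004 -0.0031 -0.0003] turn -0.0
clk 2.95 tray TCP [ -49.7 -113.9] z 27.5 yaw -0.0 F [-0.5  1.1 -0.9] w 45.1 tips 14.0 q1,q6 [ -23. -121.]
```

View pics/w2.png

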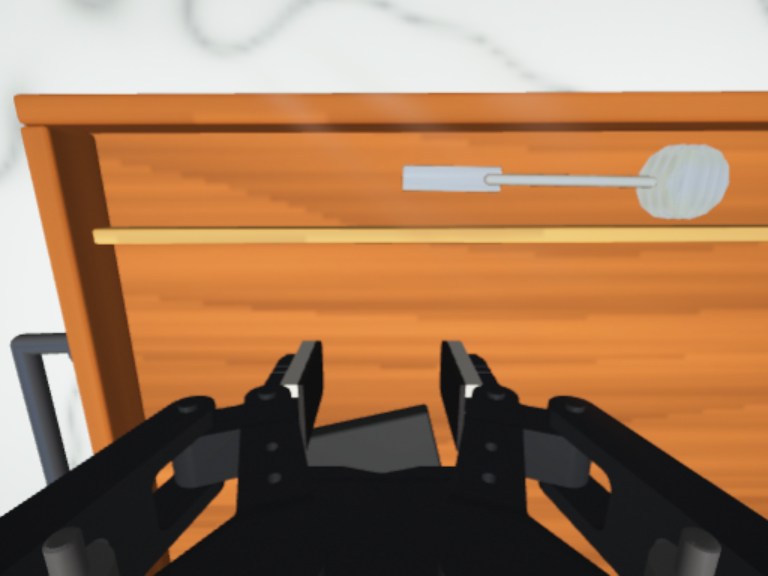

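Request:
drive_tool:
  deltas:
    - {"travel": [0.0015, -0.003, 0], "turn": 0, "fingers": 0.045}
    - {"travel": [0.0015, -0.003, 0], "turn": 0, "fingers": 0.045}
    - {"travel": [0.0015, -0.003, 0], "turn": 0, "fingers": 0.045}

```text
clock: 3.2
tool_pos: [477.0, -169.4, 25.6]
orientation: [[-0.0, -0.142, 0.99], [0.0, 0.99, 0.142], [-1.0, 0.0, -0.0]]
wrist_force: [0.2, -0.7, -0.1]
grip_width: 45.0
```

Request:
drive_tool:
  deltas:
    - {"travel": [0.001, 0, 0], "turn": 0, "fingers": 0.045}
    - {"travel": [0.0015, 0, 0], "turn": 0, "fingers": 0.045}
    - {"travel": [0.0015, 0, 0], "turn": 0, "fingers": 0.045}

```text
clock: 3.45
tool_pos: [476.9, -169.2, 24.0]
orientation: [[-0.0, -0.142, 0.99], [0.0, 0.99, 0.142], [-1.0, 0.0, -0.0]]
wrist_force: [0.5, -0.3, -0.0]
grip_width: 45.5
```

Request:
drive_tool:
  deltas:
    - {"travel": [0.001, 0, 0], "turn": 0, "fingers": 0.045}
    - {"travel": [0.0015, 0, 0], "turn": 0, "fingers": 0.045}
    - {"travel": [0.0015, 0, 0], "turn": 0, "fingers": 0.045}

```text
clock: 3.7
tool_pos: [476.9, -169.2, 22.5]
orientation: [[-0.0, -0.142, 0.99], [0.0, 0.99, 0.142], [-1.0, 0.0, -0.0]]
wrist_force: [0.7, 0.8, 1.0]
grip_width: 44.9
```

Request:
drive_tool:
  deltas:
    - {"travel": [0.001, 0, 0], "turn": 0, "fingers": 0.045}
    - {"travel": [0.0015, 0, 0], "turn": 0, "fingers": 0.045}
    - {"travel": [0.0015, 0, 0], "turn": 0, "fingers": 0.045}

```text
clock: 3.95
tool_pos: [476.9, -169.2, 21.0]
orientation: [[-0.0, -0.142, 0.99], [0.0, 0.99, 0.142], [-1.0, 0.0, -0.0]]
wrist_force: [0.5, 0.9, 0.4]
grip_width: 45.4
```

Request:
drive_tool:
  deltas:
    - {"travel": [0.001, 0, 0], "turn": 0, "fingers": 0.045}
    - {"travel": [0.001, 0, 0], "turn": 0, "fingers": 0.045}

```text
clock: 4.12
tool_pos: [476.9, -169.2, 20.0]
orientation: [[-0.0, -0.142, 0.99], [0.0, 0.99, 0.142], [-1.0, 0.0, -0.0]]
wrist_force: [-0.2, -0.2, -0.1]
grip_width: 44.9
```

Request:
drive_tool:
  deltas:
    - {"travel": [0.001, 0, 0], "turn": 0, "fingers": 0.045}
    - {"travel": [0.001, 0, 0], "turn": 0, "fingers": 0.045}

```text
clock: 4.28
tool_pos: [476.9, -169.2, 19.0]
orientation: [[-0.0, -0.142, 0.99], [0.0, 0.99, 0.142], [-1.0, 0.0, -0.0]]
wrist_force: [-0.1, -0.0, -0.1]
grip_width: 45.0
```

Request:
drive_tool:
  deltas:
    - {"travel": [0.001, 0, 0], "turn": 0, "fingers": 0.045}
    - {"travel": [0.001, 0, 0], "turn": 0, "fingers": 0.045}

```text
clock: 4.45
tool_pos: [476.9, -169.2, 18.0]
orientation: [[-0.0, -0.142, 0.99], [0.0, 0.99, 0.142], [-1.0, 0.0, -0.0]]
wrist_force: [-0.2, -0.1, 0.1]
grip_width: 45.0
```

Request:
drive_tool:
  deltas:
    - {"travel": [0.001, 0, 0], "turn": 0, "fingers": 0.045}
    - {"travel": [0.001, 0, 0], "turn": 0, "fingers": 0.045}

```text
clock: 4.62
tool_pos: [476.9, -169.2, 17.0]
orientation: [[-0.0, -0.142, 0.99], [0.0, 0.99, 0.142], [-1.0, 0.0, -0.0]]
wrist_force: [0.4, -0.2, -0.5]
grip_width: 44.8
```

Request:
drive_tool:
  deltas:
    - {"travel": [0.001, 0, 0], "turn": 0, "fingers": 0.045}
    - {"travel": [0.001, 0, 0], "turn": 0, "fingers": 0.045}

```text
clock: 4.78
tool_pos: [476.9, -169.2, 16.0]
orientation: [[-0.0, -0.142, 0.99], [0.0, 0.99, 0.142], [-1.0, 0.0, -0.0]]
wrist_force: [1.1, -1.0, 0.7]
grip_width: 44.8
```

```bash
python3 - <<'E'
from h import *
from station import bot
s=bot.observe();print(s["tool_pos"],s["wrist_force"])
im=bot.grab_frame("wrist");cv2.imwrite("pics/w3.png",cv2.resize(im[180:340,120:390,::-1],None,fx=2.9,fy=2.9,interpolation=cv2.INTER_CUBIC))
im=bot.grab_frame("scene");cv2.imwrite("pics/s3.png",cv2.resize(im[120:280,150:370,::-1],None,fx=3.6,fy=3.6,interpolation=cv2.INTER_CUBIC))
E
```

```text
[ 476.93359224 -169.23807415   15.98792233] [ 1.13639178 -1.0052113   0.66579728]
```

View pics/w3.png

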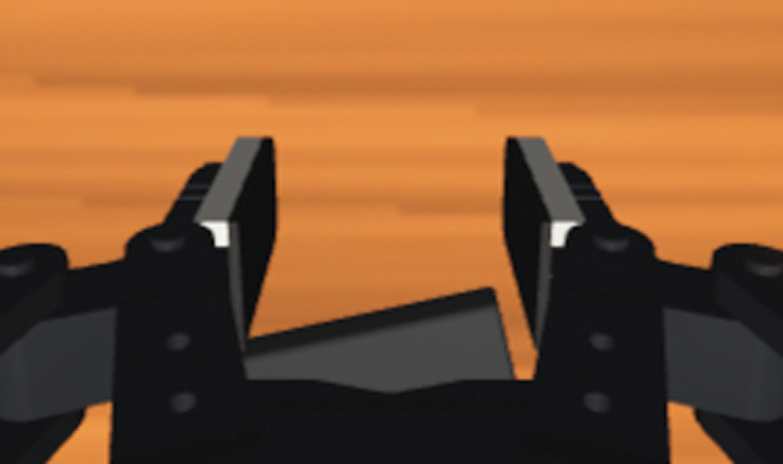

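View pics/s3.png

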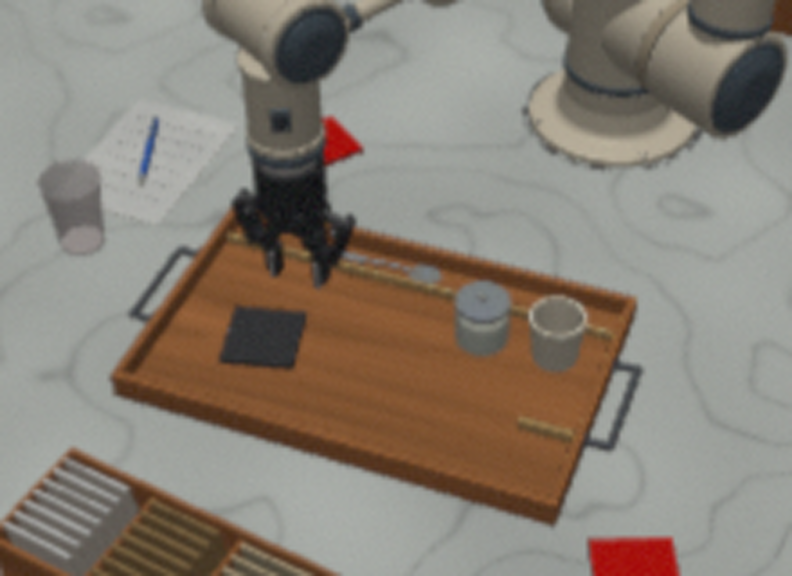

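```bash
python3 - <<'E'
from h import *
from station import bot
m=bot.camera_model("wrist");M=np.linalg.inv(np.array(m["mount"]));m=dict(m,R=M[:3,:3],t=M[:3,3])
for z in(-11,11):
  for a in(-30,-10,0,5,10,14):
    q=proj([[a,22.4,z]],m)[0];print(z,a,((q-[120,180]+.5)*2.9-.5).round(0))
E
```

```text
-11 -30 [516. 165.]
-11 -10 [500. 125.]
-11 0 [494. 108.]
-11 5 [491. 100.]
-11 10 [488.  93.]
-11 14 [486.  88.]
11 -30 [511. 276.]
11 -10 [496. 223.]
11 0 [490. 202.]
11 5 [487. 192.]
11 10 [485. 182.]
11 14 [483. 175.]
```

```bash
python3 - <<'E'
from h import *
from station import bot
m=bot.camera_model("scene");s=bot.observe();O=s["orientation"];p=s["tool_pos"]
for a in(-20,-10,0,5,10):
  print(a,[((proj([p+O@np.array([a,y,z])],m)[0]-[150,120]+.5)*3.6-.5).round(0).tolist() for y in(-26,26) for z in (-11,11)])
E
```

```text
-20 [[280.0, 262.0], [271.0, 275.0], [323.0, 273.0], [314.0, 286.0]]
-10 [[280.0, 269.0], [272.0, 281.0], [323.0, 280.0], [315.0, 293.0]]
0 [[281.0, 275.0], [273.0, 288.0], [324.0, 286.0], [316.0, 299.0]]
5 [[281.0, 278.0], [273.0, 291.0], [324.0, 290.0], [316.0, 303.0]]
10 [[282.0, 282.0], [273.0, 294.0], [324.0, 293.0], [316.0, 306.0]]
```

```bash
python3 - <<'E'
import cv2
im=cv2.imread("pics/s3.png");cv2.imwrite("pics/s3c.png",cv2.resize(im[180:380,200:400],None,fx=3,fy=3,interpolation=cv2.INTER_CUBIC))
E
```

```text
(no output)
```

View pics/s3c.png

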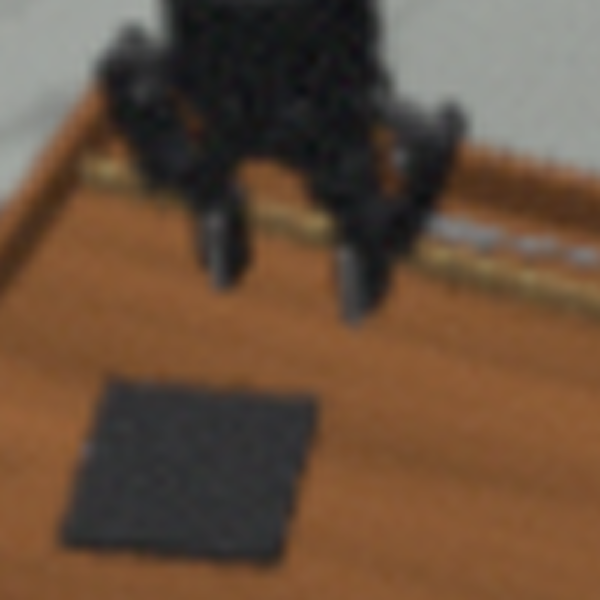

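Request:
drive_tool:
  deltas:
    - {"travel": [0.002, 0, 0], "turn": 0, "fingers": 0.045}
    - {"travel": [0.004, 0, 0], "turn": 0, "fingers": 0.045}
    - {"travel": [0.004, 0, 0], "turn": 0, "fingers": 0.045}

```text
clock: 5.13
tool_pos: [476.7, -169.1, 11.6]
orientation: [[-0.001, -0.142, 0.99], [0.0, 0.99, 0.142], [-1.0, 0.0, -0.001]]
wrist_force: [-0.4, 0.6, -0.8]
grip_width: 45.1
```

Request:
drive_tool:
  deltas:
    - {"travel": [0.002, 0, 0], "turn": 0, "fingers": 0.045}
    - {"travel": [0.003, 0, 0], "turn": 0, "fingers": 0.045}
    - {"travel": [0.003, 0, 0], "turn": 0, "fingers": 0.045}

```text
clock: 5.38
tool_pos: [476.8, -169.2, 8.8]
orientation: [[-0.0, -0.142, 0.99], [0.0, 0.99, 0.142], [-1.0, 0.0, -0.0]]
wrist_force: [0.2, -0.2, 0.4]
grip_width: 45.4
```

```bash
python3 go.py; python3 - <<'E'
from h import *
from station import bot
im=bot.grab_frame("scene");cv2.imwrite("pics/s4.png",cv2.resize(im[165:235,200:270,::-1],None,fx=8,fy=8,interpolation=cv2.INTER_CUBIC))
E
```

```text
clk 5.3833 tray TCP [ -50.  -116.7] z 8.8 yaw 0.0 F [ 0.1 -0.2  0.4] w 45.4 tips 14.0 q1,q6 [ -23. -122.]
```

View pics/s4.png

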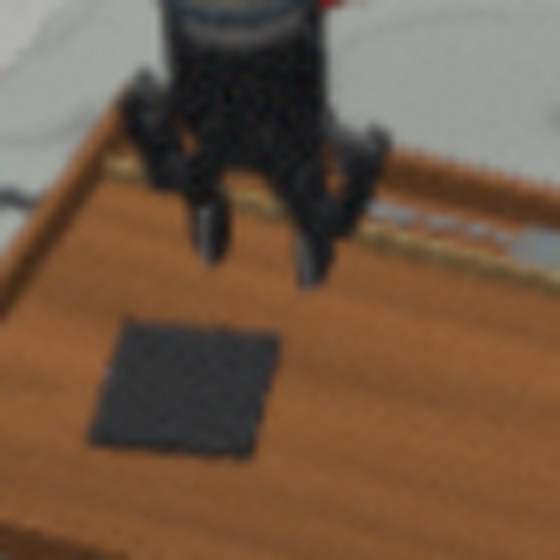

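Request:
drive_tool:
  deltas:
    - {"travel": [0.002, 0, 0], "turn": 0, "fingers": 0.045}
    - {"travel": [0.003, 0, 0], "turn": 0, "fingers": 0.045}
    - {"travel": [0.003, 0, 0], "turn": 0, "fingers": 0.045}

```text
clock: 5.68
tool_pos: [476.8, -169.2, 5.9]
orientation: [[-0.0, -0.142, 0.99], [0.0, 0.99, 0.142], [-1.0, 0.0, -0.0]]
wrist_force: [-0.5, 0.4, 0.3]
grip_width: 44.8
```

Request:
drive_tool:
  deltas:
    - {"travel": [0.0015, 0, 0], "turn": 0, "fingers": 0.045}
    - {"travel": [0.0015, 0, 0], "turn": 0, "fingers": 0.045}

```text
clock: 5.85
tool_pos: [476.9, -169.2, 4.4]
orientation: [[-0.0, -0.142, 0.99], [0.0, 0.99, 0.142], [-1.0, 0.0, -0.0]]
wrist_force: [-0.3, 1.0, -0.3]
grip_width: 45.1
```

Request:
drive_tool:
  deltas:
    - {"travel": [0.001, 0, 0], "turn": 0, "fingers": 0.045}
    - {"travel": [0.001, 0, 0], "turn": 0, "fingers": 0.045}

```text
clock: 6.02
tool_pos: [476.9, -169.2, 3.5]
orientation: [[-0.0, -0.142, 0.99], [0.0, 0.99, 0.142], [-1.0, 0.0, -0.0]]
wrist_force: [-0.3, 0.5, -0.5]
grip_width: 45.0
```

Request:
drive_tool:
  deltas:
    - {"travel": [0.001, 0, 0], "turn": 0, "fingers": 0.045}
    - {"travel": [0.001, 0, 0], "turn": 0, "fingers": 0.045}

```text
clock: 6.18
tool_pos: [476.9, -169.2, 2.5]
orientation: [[-0.0, -0.142, 0.99], [0.0, 0.99, 0.142], [-1.0, 0.0, -0.0]]
wrist_force: [0.5, -0.4, 0.2]
grip_width: 45.3
```

Request:
drive_tool:
  deltas:
    - {"travel": [0.001, 0, 0], "turn": 0, "fingers": 0.045}
    - {"travel": [0.001, 0, 0], "turn": 0, "fingers": 0.045}

```text
clock: 6.35
tool_pos: [476.9, -169.3, 1.5]
orientation: [[-0.0, -0.142, 0.99], [0.0, 0.99, 0.142], [-1.0, 0.0, -0.0]]
wrist_force: [1.1, -0.5, -0.1]
grip_width: 45.1
```

Request:
drive_tool:
  deltas:
    - {"travel": [0.001, 0, 0], "turn": 0, "fingers": 0.045}
    - {"travel": [0.001, 0, 0], "turn": 0, "fingers": 0.045}

```text
clock: 6.52
tool_pos: [476.9, -169.2, 0.5]
orientation: [[-0.0, -0.142, 0.99], [0.0, 0.99, 0.142], [-1.0, 0.0, -0.0]]
wrist_force: [0.7, -0.8, -0.2]
grip_width: 44.8
```

```bash
python3 go.py; python3 - <<'E'
from h import *
from station import bot
im=bot.grab_frame("scene");cv2.imwrite("pics/s5.png",cv2.resize(im[165:235,200:270,::-1],None,fx=8,fy=8,interpolation=cv2.INTER_CUBIC))
im=bot.grab_frame("wrist");cv2.imwrite("pics/w5.png",cv2.resize(im[180:340,120:390,::-1],None,fx=2.9,fy=2.9,interpolation=cv2.INTER_CUBIC))
E
```

```text
clk 6.5167 tray TCP [ -49.9 -116.7] z 0.5 yaw 0.0 F [ 0.6 -0.9 -0.2] w 44.8 tips 14.0 q1,q6 [ -23. -122.]
```

View pics/s5.png

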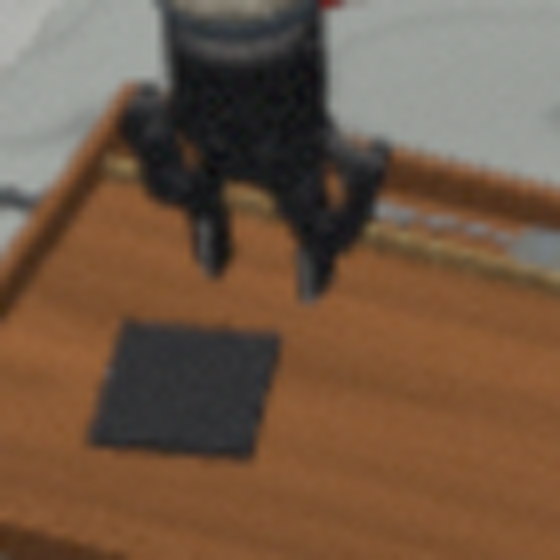

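View pics/w5.png

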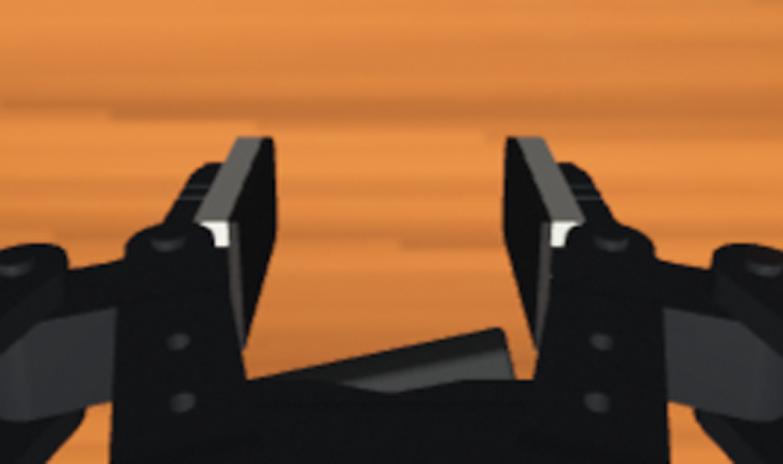

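Request:
drive_tool:
  deltas:
    - {"travel": [0.001, 0, 0], "turn": 0, "fingers": 0.045}
    - {"travel": [0.001, 0, 0], "turn": 0, "fingers": 0.045}

```text
clock: 6.78
tool_pos: [477.0, -169.2, -0.5]
orientation: [[-0.0, -0.142, 0.99], [0.0, 0.99, 0.142], [-1.0, 0.0, -0.0]]
wrist_force: [0.1, -0.2, -0.0]
grip_width: 44.8
```

Request:
drive_tool:
  deltas:
    - {"travel": [0.001, 0, 0], "turn": 0, "fingers": 0.045}
    - {"travel": [0.001, 0, 0], "turn": 0, "fingers": 0.045}

```text
clock: 6.95
tool_pos: [476.9, -169.2, -1.6]
orientation: [[-0.0, -0.142, 0.99], [0.0, 0.99, 0.142], [-1.0, 0.0, -0.0]]
wrist_force: [0.3, 0.4, -0.6]
grip_width: 45.2
```

Request:
drive_tool:
  deltas:
    - {"travel": [0.001, 0, 0], "turn": 0, "fingers": 0.045}
    - {"travel": [0.001, 0, 0], "turn": 0, "fingers": 0.045}

```text
clock: 7.12
tool_pos: [476.9, -169.2, -2.5]
orientation: [[-0.0, -0.142, 0.99], [0.0, 0.99, 0.142], [-1.0, 0.0, -0.0]]
wrist_force: [0.7, 0.1, 0.2]
grip_width: 45.1
```

Request:
drive_tool:
  deltas:
    - {"travel": [0.001, 0, 0], "turn": 0, "fingers": 0.045}
    - {"travel": [0.001, 0, 0], "turn": 0, "fingers": 0.045}

```text
clock: 7.28
tool_pos: [477.1, -169.3, -3.2]
orientation: [[0.0, -0.142, 0.99], [-0.0, 0.99, 0.142], [-1.0, -0.0, 0.0]]
wrist_force: [-0.8, -0.2, -0.3]
grip_width: 44.8
```

Request:
drive_tool:
  deltas:
    - {"travel": [0.001, 0, 0], "turn": 0, "fingers": 0.045}
    - {"travel": [0.001, 0, 0], "turn": 0, "fingers": 0.045}

```text
clock: 7.45
tool_pos: [477.2, -169.4, -3.3]
orientation: [[0.0, -0.142, 0.99], [-0.0, 0.99, 0.142], [-1.0, -0.0, 0.0]]
wrist_force: [-2.4, 1.2, 6.1]
grip_width: 44.7
```

Request:
drive_tool:
  deltas:
    - {"travel": [0.001, 0, 0], "turn": 0, "fingers": 0.045}
    - {"travel": [0.001, 0, 0], "turn": 0, "fingers": 0.045}

```text
clock: 7.62
tool_pos: [477.2, -169.3, -3.3]
orientation: [[0.0, -0.142, 0.99], [-0.0, 0.99, 0.142], [-1.0, -0.0, 0.0]]
wrist_force: [-5.9, 2.0, 11.4]
grip_width: 45.1
```

Request:
drive_tool:
  deltas:
    - {"travel": [-0.003, 0.002, 0.0], "turn": 0, "fingers": 0.045}
    - {"travel": [-0.005, 0.005, 0.003], "turn": 0, "fingers": 0.045}
    - {"travel": [-0.005, 0.005, 0.007], "turn": 0, "fingers": 0.045}
    - {"travel": [-0.005, 0.005, 0.011], "turn": 0, "fingers": 0.045}
    - {"travel": [-0.005, 0.005, 0.015], "turn": 0, "fingers": 0.045}
    - {"travel": [-0.005, 0.005, 0.019], "turn": 0, "fingers": 0.045}
    - {"travel": [-0.005, 0.005, 0.023], "turn": 0, "fingers": 0.045}
    - {"travel": [-0.005, 0.005, 0.027], "turn": 0, "fingers": 0.045}
    - {"travel": [-0.005, 0.005, 0.031], "turn": 0, "fingers": 0.045}
    - {"travel": [-0.005, 0.005, 0.035], "turn": 0, "fingers": 0.045}
    - {"travel": [-0.005, 0.005, 0.039], "turn": 0, "fingers": 0.045}
    - {"travel": [-0.005, 0.005, 0.043], "turn": 0, "fingers": 0.045}
    - {"travel": [-0.005, 0.005, 0.047], "turn": 0, "fingers": 0.045}
    - {"travel": [-0.005, 0.005, 0.051], "turn": 0, "fingers": 0.045}

```text
clock: 8.78
tool_pos: [527.1, -157.0, -0.4]
orientation: [[-0.0, -0.142, 0.99], [0.0, 0.99, 0.142], [-1.0, 0.0, -0.0]]
wrist_force: [-0.5, -1.1, -0.2]
grip_width: 45.1
```

```bash
cat > look.py <<'E'
import sys;from h import *
from station import bot
im=bot.grab_frame("scene");cv2.imwrite(f"pics/{sys.argv[1]}s.png",cv2.resize(im[155:265,180:330,::-1],None,fx=5,fy=5,interpolation=cv2.INTER_CUBIC))
E
python3 go.py; python3 look.py p1
```

```text
clk 8.7833 tray TCP [   1.4 -111.8] z -0.4 yaw -0.0 F [-0.6 -1.  -0.2] w 45.1 tips 14.0 q1,q6 [ -20. -118.]
```

View pics/p1s.png

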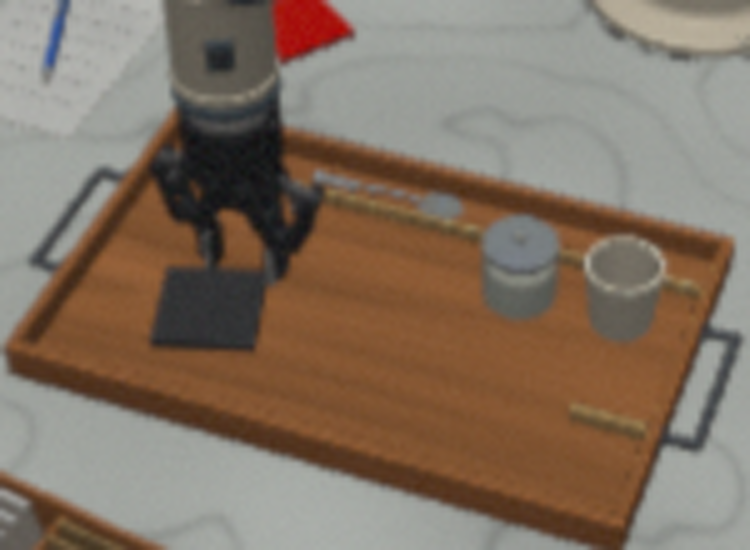

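```bash
cat > top.py <<'E'
import sys;from h import *
from station import bot
im=bot.grab_frame("top");m=bot.camera_model("top")
cv2.imwrite(f"pics/{sys.argv[1]}t.png",cv2.resize(im[115:245,175:345,::-1],None,fx=4.6,fy=4.6,interpolation=cv2.INTER_CUBIC))
E
python3 top.py p1
```

```text
(no output)
```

View pics/p1t.png

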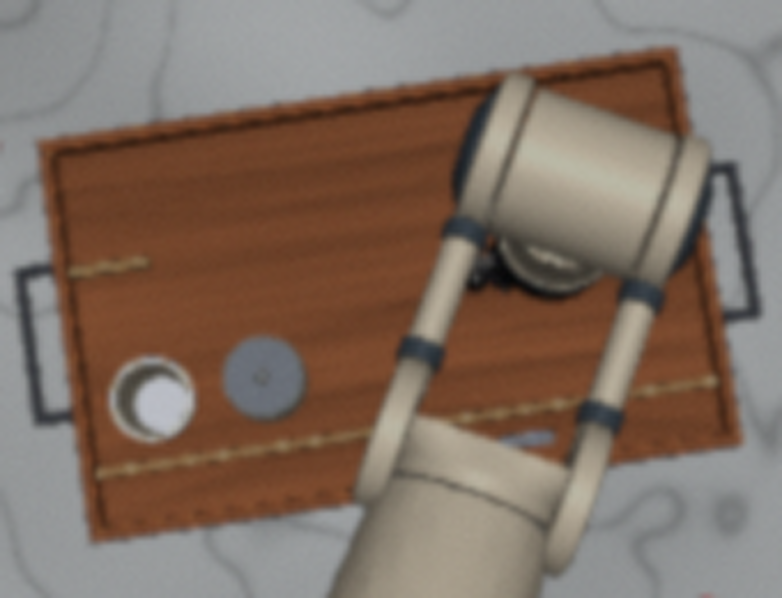

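```bash
cat > sc.py <<'E'
# corners in scene crop (5x, offset 180,155), order any going round starting at image top-left: local(-40,-40),(-40,40),(40,40),(40,-40)
import sys;from h import *
from station import bot
m=bot.camera_model("scene");th,tx,ty=np.load("tray.npy");R=np.array([[np.cos(th),-np.sin(th)],[np.sin(th),np.cos(th)]])
c=np.array(sys.argv[1:],float).reshape(-1,2)
C=(back((c+.5)/5-.5+[180,155],m,21)[:,:2]-[tx,ty])@R
print(C.round(1).tolist(),np.linalg.norm(C-np.roll(C,1,0),axis=1).round(1))
if len(C)==4:
    a,_,t=fit(C,np.array([[-40,-40],[-40,40],[40,40],[40,-40]],float));print("angle",a,"centre",t)
E
python3 sc.py 165 268 266 268 257 348 152 346
```

```text
[[26.8, -166.3], [-1.0, -92.6], [78.1, -64.0], [104.1, -138.5]] [82.1 78.7 84.1 78.9]
angle 0.34732740571419274 centre [  52.02137917 -115.32368425]
```

The corner got wedged between the fingers and the coaster turned to about 0.35 rad. I'll back off, match its angle and push flush.

Request:
drive_tool:
  deltas:
    - {"travel": [0, 0, -0.01], "turn": 0, "fingers": 0.045}
    - {"travel": [0, 0, -0.022], "turn": 0, "fingers": 0.045}
    - {"travel": [0, -0.006, -0.034], "turn": 0, "fingers": 0.045}
    - {"travel": [0, -0.015, -0.034], "turn": -0.12, "fingers": 0.045}
    - {"travel": [0, -0.025, -0.034], "turn": -0.24, "fingers": 0.045}
    - {"travel": [0, -0.03, -0.034], "turn": -0.347, "fingers": 0.045}
    - {"travel": [0, -0.03, -0.034], "turn": -0.347, "fingers": 0.045}
    - {"travel": [0, -0.03, -0.034], "turn": -0.347, "fingers": 0.045}

```text
clock: 9.55
tool_pos: [496.7, -192.1, -0.2]
orientation: [[-0.0, -0.467, 0.884], [0.0, 0.884, 0.467], [-1.0, 0.0, 0.0]]
wrist_force: [0.6, -0.2, 0.5]
grip_width: 44.9
```

```bash
python3 go.py; python3 look.py p2
```

```text
clk 9.55 tray TCP [ -33.6 -142.2] z -0.2 yaw 19.63 F [ 0.5 -0.3  0.5] w 44.9 tips 14.0 q1,q6 [ -25. -143.]
```

View pics/p2s.png

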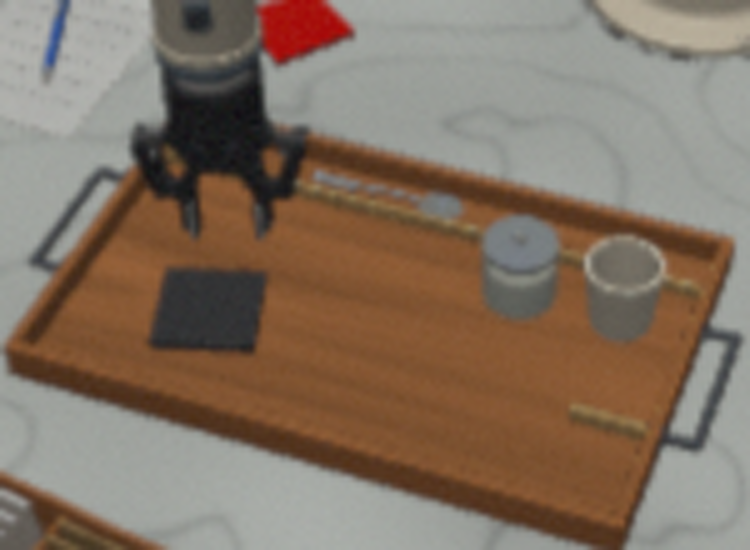

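```bash
python3 - <<'E'
import numpy as np
p0=np.array([-33.6,-142.2]);a0=np.radians(19.63);u=np.array([np.cos(a0),np.sin(a0)]);v=np.array([-u[1],u[0]])
for k in np.linspace(0,1,12):
    a=a0*max(0,1-k*1.15);c=np.array([53+43*k,-113]);n=np.array([np.cos(a),np.sin(a)])
    d=c-51*n-p0;print(k.round(2),"y",round(d@v/1000,4),"z",round(d@u/1000,4),"turn",round(a0-a,3))
E
```

```text
0.0 y -0.0016 z 0.0404 turn 0.0
0.09 y -0.0011 z 0.0441 turn 0.036
0.18 y -0.0006 z 0.0479 turn 0.072
0.27 y -0.0001 z 0.0517 turn 0.107
0.36 y 0.0004 z 0.0556 turn 0.143
0.45 y 0.0009 z 0.0596 turn 0.179
0.55 y 0.0014 z 0.0636 turn 0.215
0.64 y 0.0019 z 0.0677 turn 0.251
0.73 y 0.0023 z 0.0719 turn 0.287
0.82 y 0.0027 z 0.0761 turn 0.322
0.91 y 0.0024 z 0.0802 turn 0.343
1.0 y 0.0011 z 0.0838 turn 0.343
```

Request:
drive_tool:
  deltas:
    - {"travel": [0, 0, 0.01], "turn": 0, "fingers": 0.045}
    - {"travel": [0, 0, 0.02], "turn": 0, "fingers": 0.045}
    - {"travel": [0, 0, 0.028], "turn": 0, "fingers": 0.045}
    - {"travel": [0, 0, 0.034], "turn": 0, "fingers": 0.045}
    - {"travel": [0, 0, 0.038], "turn": 0, "fingers": 0.045}
    - {"travel": [0, 0, 0.041], "turn": 0, "fingers": 0.045}
    - {"travel": [0, 0, 0.044], "turn": 0.036, "fingers": 0.045}
    - {"travel": [0, 0, 0.048], "turn": 0.072, "fingers": 0.045}
    - {"travel": [0, 0, 0.0517], "turn": 0.107, "fingers": 0.045}
    - {"travel": [0, 0.0004, 0.0556], "turn": 0.143, "fingers": 0.045}
    - {"travel": [0, 0.001, 0.0596], "turn": 0.179, "fingers": 0.045}
    - {"travel": [0, 0.0014, 0.0636], "turn": 0.215, "fingers": 0.045}
    - {"travel": [0, 0.0019, 0.0677], "turn": 0.251, "fingers": 0.045}
    - {"travel": [0, 0.0023, 0.0719], "turn": 0.287, "fingers": 0.045}
    - {"travel": [0, 0.0024, 0.075], "turn": 0.322, "fingers": 0.045}
    - {"travel": [0, 0.0024, 0.078], "turn": 0.343, "fingers": 0.045}
    - {"travel": [0, 0.0024, 0.078], "turn": 0.343, "fingers": 0.045}

```text
clock: 11.02
tool_pos: [565.5, -152.4, -0.5]
orientation: [[0.0, -0.146, 0.989], [0.0, 0.989, 0.146], [-1.0, 0.0, 0.0]]
wrist_force: [0.1, 0.2, -0.6]
grip_width: 45.3
```

```bash
python3 go.py; python3 look.py p3
```

```text
clk 11.0167 tray TCP [  40.1 -112.7] z -0.5 yaw 0.21 F [ 0.1  0.2 -0.6] w 45.3 tips 14.0 q1,q6 [ -18. -117.]
```

View pics/p3s.png

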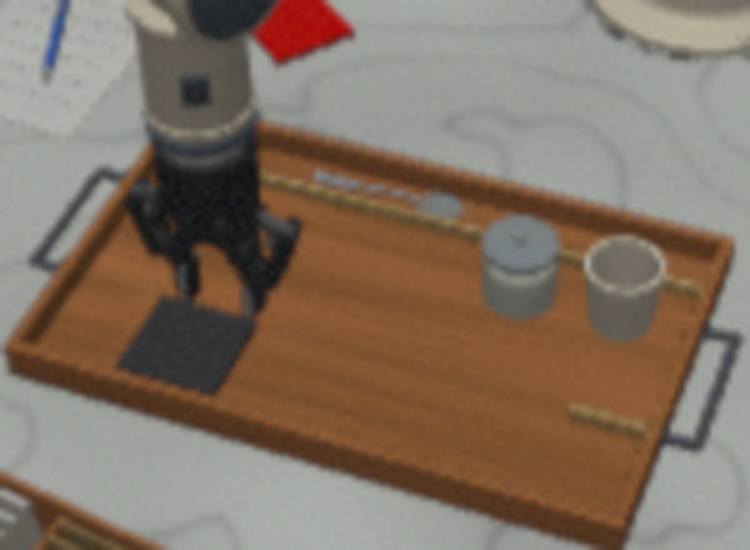

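Request:
drive_tool:
  deltas:
    - {"travel": [0, 0, 0.002], "turn": 0, "fingers": 0.045}
    - {"travel": [0, 0, 0.004], "turn": 0, "fingers": 0.045}
    - {"travel": [0, 0, 0.006], "turn": 0, "fingers": 0.045}
    - {"travel": [0, 0, 0.007], "turn": 0, "fingers": 0.045}
    - {"travel": [0, 0, 0.007], "turn": 0, "fingers": 0.045}

```text
clock: 11.48
tool_pos: [572.3, -151.8, -0.3]
orientation: [[0.0, -0.146, 0.989], [0.0, 0.989, 0.146], [-1.0, -0.0, 0.0]]
wrist_force: [-0.3, 0.0, -0.2]
grip_width: 45.3
```

Request:
drive_tool:
  deltas:
    - {"travel": [0, 0, 0.001], "turn": 0, "fingers": 0.045}
    - {"travel": [0, 0, 0.002], "turn": 0, "fingers": 0.045}
    - {"travel": [0, 0, 0.002], "turn": 0, "fingers": 0.045}

```text
clock: 11.73
tool_pos: [574.2, -151.5, -0.3]
orientation: [[0.0, -0.146, 0.989], [-0.0, 0.989, 0.146], [-1.0, -0.0, 0.0]]
wrist_force: [-0.7, 0.2, 0.2]
grip_width: 45.2
```

Request:
drive_tool:
  deltas:
    - {"travel": [0, 0, 0.001], "turn": 0, "fingers": 0.045}
    - {"travel": [0, 0, 0.002], "turn": 0, "fingers": 0.045}
    - {"travel": [0, 0, 0.002], "turn": 0, "fingers": 0.045}

```text
clock: 11.98
tool_pos: [576.2, -151.1, -0.3]
orientation: [[0.0, -0.146, 0.989], [-0.0, 0.989, 0.146], [-1.0, -0.0, 0.0]]
wrist_force: [-0.6, 0.5, 0.5]
grip_width: 45.1
```

Request:
drive_tool:
  deltas:
    - {"travel": [0, 0, 0.001], "turn": 0, "fingers": 0.045}
    - {"travel": [0, 0, 0.001], "turn": 0, "fingers": 0.045}

```text
clock: 12.15
tool_pos: [577.1, -151.0, -0.3]
orientation: [[0.0, -0.146, 0.989], [-0.0, 0.989, 0.146], [-1.0, -0.0, 0.0]]
wrist_force: [-0.9, -0.4, -0.8]
grip_width: 45.3
```

Request:
drive_tool:
  deltas:
    - {"travel": [0, 0, 0.001], "turn": 0, "fingers": 0.045}
    - {"travel": [0, 0, 0.002], "turn": 0, "fingers": 0.045}
    - {"travel": [0, 0, 0.002], "turn": 0, "fingers": 0.045}

```text
clock: 12.4
tool_pos: [578.1, -150.9, -0.3]
orientation: [[-0.002, -0.146, 0.989], [-0.0, 0.989, 0.146], [-1.0, 0.0, -0.002]]
wrist_force: [-5.0, -0.5, 3.2]
grip_width: 44.9
```

Request:
drive_tool:
  deltas:
    - {"travel": [0, 0, 0.001], "turn": 0, "fingers": 0.045}
    - {"travel": [0, 0, 0.002], "turn": 0, "fingers": 0.045}
    - {"travel": [0, 0, 0.002], "turn": 0, "fingers": 0.045}

```text
clock: 12.65
tool_pos: [578.1, -150.8, -0.4]
orientation: [[-0.007, -0.146, 0.989], [-0.0, 0.989, 0.146], [-1.0, 0.001, -0.007]]
wrist_force: [-13.1, -0.9, 7.9]
grip_width: 45.0
```

```bash
python3 go.py; python3 look.py p4
```

```text
clk 12.65 tray TCP [  52.9 -112.9] z -0.4 yaw 0.2 F [-13.1   1.    7.9] w 45.0 tips 14.0 q1,q6 [ -18. -116.]
```

View pics/p4s.png

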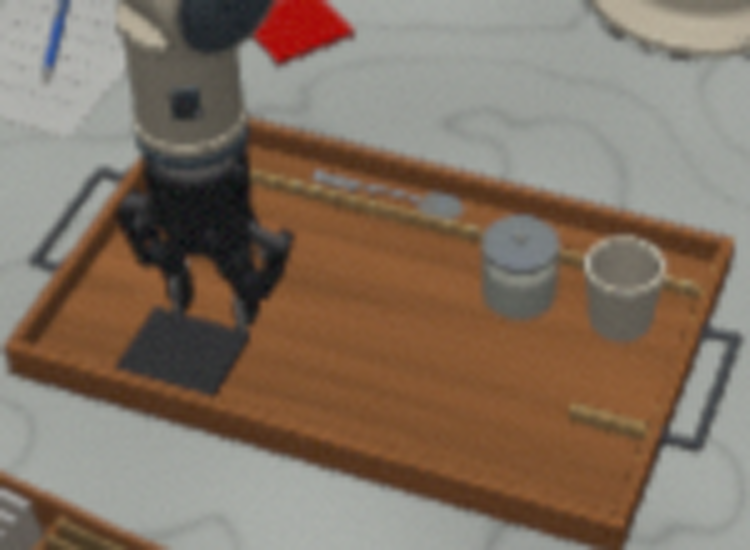

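```bash
python3 sc.py 160 309 251 335
```

```text
[[67.7, -150.1], [67.7, -73.7]] [76.3 76.3]
```

The coaster is flat against the back rim (about 13 N there). Next I retreat, lift clear, turn 90° and go to its right edge.

Request:
drive_tool:
  deltas:
    - {"travel": [0, 0, -0.01], "turn": 0, "fingers": 0.045}
    - {"travel": [0, 0, -0.02], "turn": 0, "fingers": 0.045}
    - {"travel": [0, 0, -0.02], "turn": 0, "fingers": 0.045}
    - {"travel": [-0.03, 0, -0.02], "turn": 0, "fingers": 0.045}
    - {"travel": [-0.06, -0.01, -0.02], "turn": 0.1, "fingers": 0.045}
    - {"travel": [-0.08, -0.03, -0.01], "turn": 0.22, "fingers": 0.045}
    - {"travel": [-0.08, -0.05, 0.01], "turn": 0.34, "fingers": 0.045}
    - {"travel": [-0.08, -0.065, 0.03], "turn": 0.46, "fingers": 0.045}
    - {"travel": [-0.08, -0.068, 0.038], "turn": 0.58, "fingers": 0.045}
    - {"travel": [-0.08, -0.068, 0.038], "turn": 0.7, "fingers": 0.045}
    - {"travel": [-0.08, -0.068, 0.038], "turn": 0.82, "fingers": 0.045}
    - {"travel": [-0.08, -0.068, 0.038], "turn": 0.94, "fingers": 0.045}
    - {"travel": [-0.08, -0.068, 0.038], "turn": 1.06, "fingers": 0.045}
    - {"travel": [-0.08, -0.068, 0.038], "turn": 1.18, "fingers": 0.045}
    - {"travel": [-0.08, -0.068, 0.038], "turn": 1.3, "fingers": 0.045}
    - {"travel": [-0.08, -0.068, 0.038], "turn": 1.42, "fingers": 0.045}
    - {"travel": [-0.08, -0.068, 0.038], "turn": 1.54, "fingers": 0.045}
    - {"travel": [-0.08, -0.068, 0.038], "turn": 1.574, "fingers": 0.045}
    - {"travel": [-0.08, -0.068, 0.038], "turn": 1.574, "fingers": 0.045}
    - {"travel": [-0.08, -0.068, 0.038], "turn": 1.574, "fingers": 0.045}

```text
clock: 14.37
tool_pos: [629.0, -212.0, 79.6]
orientation: [[0.0, 0.989, 0.145], [0.0, 0.145, -0.989], [-1.0, 0.0, 0.0]]
wrist_force: [0.7, 0.5, 0.0]
grip_width: 45.3
```

```bash
python3 go.py 94.5 -178 0 -90; python3 - <<'E'
from h import *
from station import bot
s=bot.observe();im=bot.grab_frame("wrist");m=wristm(bot.camera_model("wrist"),s)
th,tx,ty=np.load("tray.npy");R=np.array([[np.cos(th),-np.sin(th)],[np.sin(th),np.cos(th)]])
T=lambda P:np.c_[np.array(P,float)[:,:2]@R.T+[tx,ty],np.array(P)[:,2]]
save_ov(im,[T([[63.5,-152,21],[63.5,-72,21],[143.5,-72,21],[143.5,-152,21]]),T([[140,230,12],[140,-230,12],[-140,-230,12],[-140,230,12]])],m,"pics/w6.png",None,1.5)
E
```

```text
clk 14.3667 tray TCP [  94.4 -180.7] z 79.6 yaw -89.86 F [0.8 0.4 0. ] w 45.3 tips 14.0 q1,q6 [-22. -30.]
travel [ 0.0796  0.     -0.0027] turn 0.0025
```

View pics/w6.png

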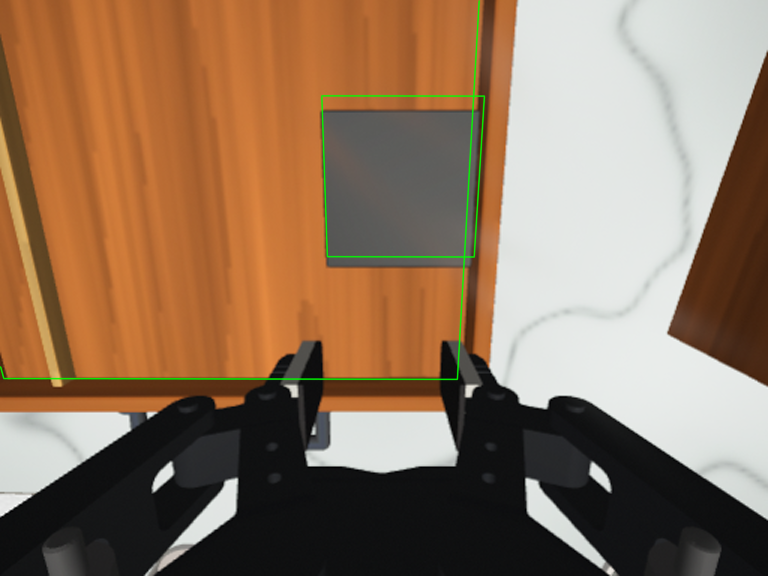

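The coaster lies square against the back rim. The TCP is behind its right edge at tray y of about -181. I descend and start the slide.

Request:
drive_tool:
  deltas:
    - {"travel": [0.03, 0, 0], "turn": 0.002, "fingers": 0.045}
    - {"travel": [0.06, 0, 0], "turn": 0.002, "fingers": 0.045}
    - {"travel": [0.075, 0, 0], "turn": 0.002, "fingers": 0.045}
    - {"travel": [0.08, 0, 0], "turn": 0.002, "fingers": 0.045}
    - {"travel": [0.08, 0, 0], "turn": 0.002, "fingers": 0.045}
    - {"travel": [0.08, 0, -0.005], "turn": 0.002, "fingers": 0.045}
    - {"travel": [0.08, 0, -0.01], "turn": 0.002, "fingers": 0.045}
    - {"travel": [0.08, 0, -0.013], "turn": 0.002, "fingers": 0.045}
    - {"travel": [0.08, 0, -0.016], "turn": 0.002, "fingers": 0.045}
    - {"travel": [0.08, 0.0002, -0.019], "turn": 0.002, "fingers": 0.045}
    - {"travel": [0.08, 0.0004, -0.022], "turn": 0.002, "fingers": 0.045}
    - {"travel": [0.08, 0.0006, -0.026], "turn": 0.002, "fingers": 0.045}
    - {"travel": [0.08, 0.0008, -0.031], "turn": 0.002, "fingers": 0.045}
    - {"travel": [0.08, 0.001, -0.036], "turn": 0.002, "fingers": 0.045}
    - {"travel": [0.08, 0.0012, -0.041], "turn": 0.002, "fingers": 0.045}
    - {"travel": [0.08, 0.0014, -0.046], "turn": 0.002, "fingers": 0.045}

```text
clock: 15.75
tool_pos: [623.1, -165.9, -0.3]
orientation: [[-0.0, 0.99, 0.141], [-0.0, 0.141, -0.99], [-1.0, -0.0, 0.0]]
wrist_force: [-1.8, -3.5, 2.1]
grip_width: 44.7
```

```bash
python3 go.py; cat > wr.py <<'E'
import sys;from h import *
from station import bot
im=bot.grab_frame("wrist");cv2.imwrite(f"pics/{sys.argv[1]}w.png",cv2.resize(im[:,:,::-1],None,fx=1.5,fy=1.5))
E
python3 look.py p5;python3 wr.py p5
```

```text
clk 15.75 tray TCP [  95.2 -134.3] z -0.3 yaw -90.06 F [-2.3 -3.2  2.1] w 44.7 tips 14.0 q1,q6 [-18. -26.]
```

View pics/p5s.png

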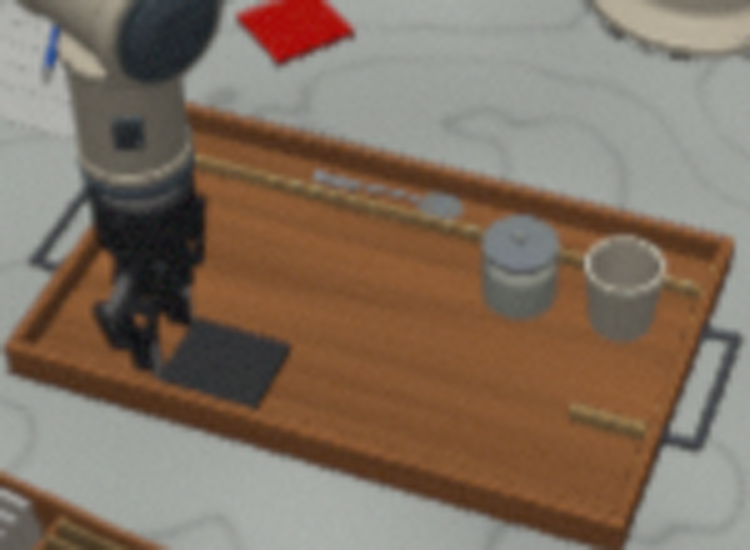

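View pics/p5w.png

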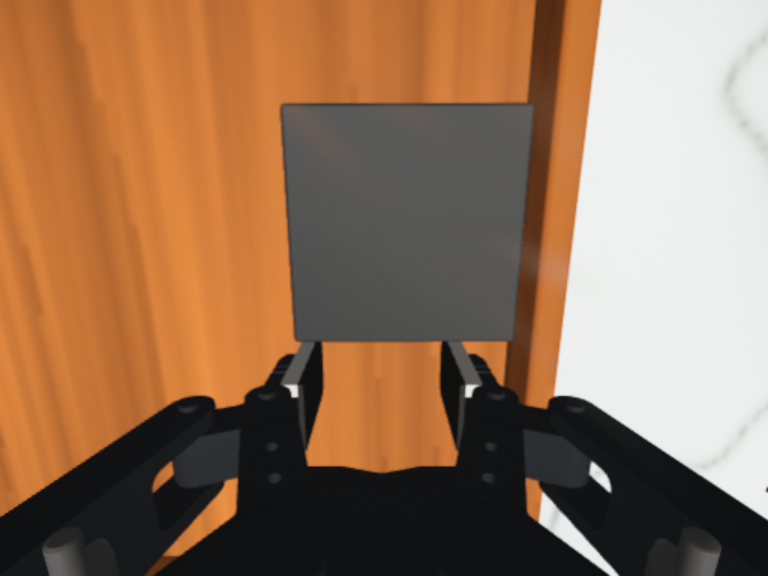

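Flush and square, still along the rim. I continue the slide with a slight drift toward the rim.

Request:
drive_tool:
  deltas:
    - {"travel": [0, 0.0003, -0.006], "turn": 0, "fingers": 0.045}
    - {"travel": [0, 0.0006, -0.013], "turn": 0, "fingers": 0.045}
    - {"travel": [0, 0.0009, -0.021], "turn": 0, "fingers": 0.045}
    - {"travel": [0, 0.0012, -0.029], "turn": 0, "fingers": 0.045}
    - {"travel": [0, 0.0014, -0.037], "turn": 0, "fingers": 0.045}
    - {"travel": [0, 0.0016, -0.045], "turn": 0, "fingers": 0.045}
    - {"travel": [0, 0.0018, -0.053], "turn": 0, "fingers": 0.045}
    - {"travel": [0, 0.002, -0.061], "turn": 0, "fingers": 0.045}
    - {"travel": [0, 0.0022, -0.069], "turn": 0, "fingers": 0.045}
    - {"travel": [0, 0.0024, -0.077], "turn": 0, "fingers": 0.045}
    - {"travel": [0, 0.0026, -0.085], "turn": 0, "fingers": 0.045}
    - {"travel": [0, 0.0028, -0.093], "turn": 0, "fingers": 0.045}
    - {"travel": [0, 0.003, -0.1], "turn": 0, "fingers": 0.045}
    - {"travel": [0, 0.003, -0.105], "turn": 0, "fingers": 0.045}
    - {"travel": [0, 0.003, -0.108], "turn": 0, "fingers": 0.045}

```text
clock: 17.1
tool_pos: [611.0, -58.2, -0.3]
orientation: [[0.0, 0.99, 0.142], [0.0, 0.142, -0.99], [-1.0, 0.0, -0.0]]
wrist_force: [-0.9, -1.3, 0.4]
grip_width: 44.8
```

```bash
python3 go.py; python3 wr.py p6
```

```text
clk 17.1 tray TCP [ 98.5 -25.9] z -0.3 yaw -90.04 F [-1.1 -1.2  0.4] w 44.8 tips 14.0 q1,q6 [ -9. -17.]
```

View pics/p6w.png

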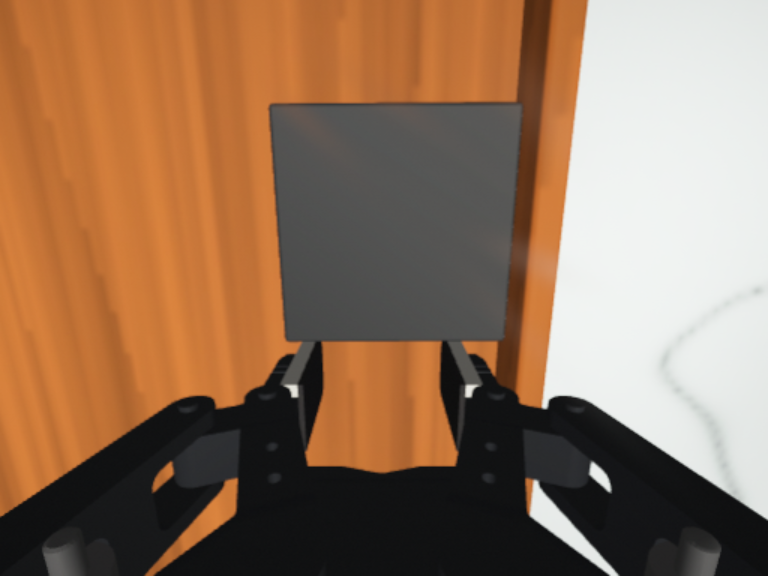

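Request:
drive_tool:
  deltas:
    - {"travel": [0, 0.0002, -0.006], "turn": 0, "fingers": 0.045}
    - {"travel": [0, 0.0004, -0.013], "turn": 0, "fingers": 0.045}
    - {"travel": [0, 0.0006, -0.021], "turn": 0, "fingers": 0.045}
    - {"travel": [0, 0.0008, -0.029], "turn": 0, "fingers": 0.045}
    - {"travel": [0, 0.001, -0.037], "turn": 0, "fingers": 0.045}
    - {"travel": [0, 0.0011, -0.045], "turn": 0, "fingers": 0.045}
    - {"travel": [0, 0.0012, -0.053], "turn": 0, "fingers": 0.045}
    - {"travel": [0, 0.0013, -0.061], "turn": 0, "fingers": 0.045}
    - {"travel": [0, 0.0014, -0.069], "turn": 0, "fingers": 0.045}
    - {"travel": [0, 0.0015, -0.077], "turn": 0, "fingers": 0.045}
    - {"travel": [0, 0.0016, -0.085], "turn": 0, "fingers": 0.045}
    - {"travel": [0, 0.0017, -0.093], "turn": 0, "fingers": 0.045}
    - {"travel": [0, 0.0018, -0.1], "turn": 0, "fingers": 0.045}
    - {"travel": [0, 0.0018, -0.105], "turn": 0, "fingers": 0.045}
    - {"travel": [0, 0.0018, -0.108], "turn": 0, "fingers": 0.045}

```text
clock: 18.4
tool_pos: [597.4, 49.1, -0.4]
orientation: [[-0.0, 0.99, 0.142], [0.0, 0.142, -0.99], [-1.0, 0.0, -0.0]]
wrist_force: [-1.3, -2.0, 1.0]
grip_width: 45.1
```

```bash
python3 go.py; python3 wr.py p7; python3 look.py p7
```

```text
clk 18.4 tray TCP [100.4  82.2] z -0.4 yaw -90.04 F [-1.6 -1.8  1. ] w 45.1 tips 14.0 q1,q6 [ 1. -7.]
```

View pics/p7w.png

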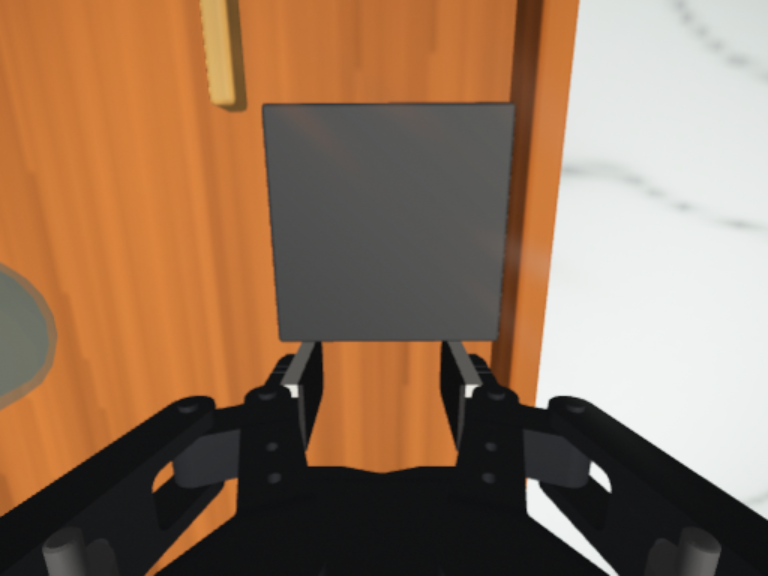

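View pics/p7s.png

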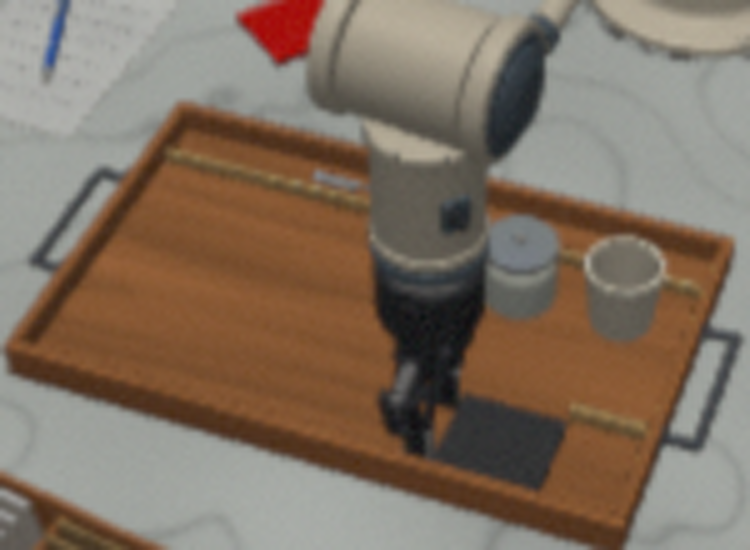

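Request:
drive_tool:
  deltas:
    - {"travel": [0, 0.0002, -0.005], "turn": 0, "fingers": 0.045}
    - {"travel": [0, 0.0004, -0.011], "turn": 0, "fingers": 0.045}
    - {"travel": [0, 0.0005, -0.017], "turn": 0, "fingers": 0.045}
    - {"travel": [0, 0.0006, -0.023], "turn": 0, "fingers": 0.045}
    - {"travel": [0, 0.0007, -0.029], "turn": 0, "fingers": 0.045}
    - {"travel": [0, 0.0008, -0.035], "turn": 0, "fingers": 0.045}
    - {"travel": [0, 0.0009, -0.04], "turn": 0, "fingers": 0.045}
    - {"travel": [0, 0.001, -0.044], "turn": 0, "fingers": 0.045}
    - {"travel": [0, 0.001, -0.047], "turn": 0, "fingers": 0.045}
    - {"travel": [0, 0.001, -0.049], "turn": 0, "fingers": 0.045}
    - {"travel": [0, 0.001, -0.05], "turn": 0, "fingers": 0.045}

```text
clock: 19.42
tool_pos: [591.4, 98.0, -0.4]
orientation: [[-0.0, 0.99, 0.141], [-0.0, 0.141, -0.99], [-1.0, -0.0, 0.0]]
wrist_force: [-1.7, -3.9, 1.4]
grip_width: 44.9
```

Request:
drive_tool:
  deltas:
    - {"travel": [0, 0, -0.001], "turn": 0, "fingers": 0.045}
    - {"travel": [0, 0, -0.002], "turn": 0, "fingers": 0.045}
    - {"travel": [0, 0, -0.002], "turn": 0, "fingers": 0.045}

```text
clock: 19.67
tool_pos: [591.3, 99.8, -0.3]
orientation: [[0.0, 0.99, 0.141], [0.0, 0.141, -0.99], [-1.0, 0.0, -0.0]]
wrist_force: [-0.8, -2.1, 0.3]
grip_width: 45.0
```

Request:
drive_tool:
  deltas:
    - {"travel": [0, 0, -0.001], "turn": 0, "fingers": 0.045}
    - {"travel": [0, 0, -0.002], "turn": 0, "fingers": 0.045}
    - {"travel": [0, 0, -0.002], "turn": 0, "fingers": 0.045}

```text
clock: 19.92
tool_pos: [591.0, 102.0, -0.3]
orientation: [[0.0, 0.99, 0.141], [0.0, 0.141, -0.99], [-1.0, 0.0, -0.0]]
wrist_force: [-0.3, -1.3, 0.6]
grip_width: 45.1
```

Request:
drive_tool:
  deltas:
    - {"travel": [0, 0, -0.001], "turn": 0, "fingers": 0.045}
    - {"travel": [0, 0, -0.002], "turn": 0, "fingers": 0.045}
    - {"travel": [0, 0, -0.002], "turn": 0, "fingers": 0.045}

```text
clock: 20.17
tool_pos: [590.6, 104.1, -0.4]
orientation: [[0.0, 0.99, 0.141], [0.0, 0.141, -0.99], [-1.0, 0.0, -0.0]]
wrist_force: [-0.7, -1.0, -0.3]
grip_width: 44.5
```

```bash
python3 go.py; python3 wr.py p8
```

```text
clk 20.1667 tray TCP [101.5 137.6] z -0.4 yaw -90.06 F [-0.8 -0.9 -0.3] w 44.5 tips 14.0 q1,q6 [ 7. -1.]
```

View pics/p8w.png

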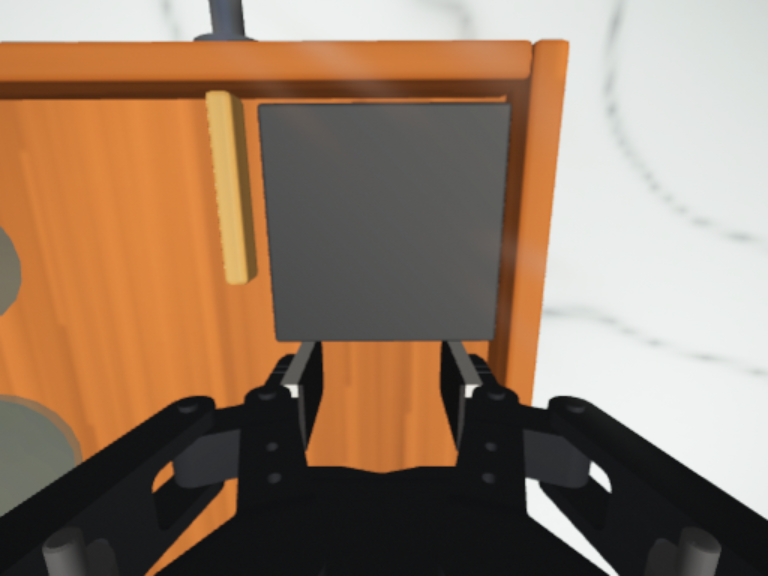

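Only about 2–3 mm left to the end rim (floor strip visible at rows 97–103). I press on in small steps.

Request:
drive_tool:
  deltas:
    - {"travel": [0, 0, -0.001], "turn": 0, "fingers": 0.045}
    - {"travel": [0, 0, -0.002], "turn": 0, "fingers": 0.045}
    - {"travel": [0, 0, -0.002], "turn": 0, "fingers": 0.045}

```text
clock: 20.47
tool_pos: [590.4, 106.0, -0.3]
orientation: [[0.0, 0.99, 0.141], [0.0, 0.141, -0.99], [-1.0, 0.0, -0.0]]
wrist_force: [-0.2, 1.2, 0.3]
grip_width: 44.6
```

Request:
drive_tool:
  deltas:
    - {"travel": [0, 0, -0.001], "turn": 0, "fingers": 0.045}
    - {"travel": [0, 0, -0.002], "turn": 0, "fingers": 0.045}
    - {"travel": [0, 0, -0.002], "turn": 0, "fingers": 0.045}

```text
clock: 20.72
tool_pos: [590.3, 106.8, -0.2]
orientation: [[0.001, 0.99, 0.141], [-0.002, 0.141, -0.99], [-1.0, 0.0, 0.002]]
wrist_force: [0.5, -4.9, -0.3]
grip_width: 45.0
```

Request:
drive_tool:
  deltas:
    - {"travel": [0, 0, -0.001], "turn": 0, "fingers": 0.045}
    - {"travel": [0, 0, -0.0015], "turn": 0, "fingers": 0.045}
    - {"travel": [0, 0, -0.0015], "turn": 0, "fingers": 0.045}

```text
clock: 20.97
tool_pos: [590.3, 106.9, -0.2]
orientation: [[0.001, 0.99, 0.14], [-0.004, 0.14, -0.99], [-1.0, 0.0, 0.004]]
wrist_force: [0.8, -8.8, 0.3]
grip_width: 45.2
```

```bash
python3 go.py; python3 wr.py p9
```

```text
clk 20.9667 tray TCP [101.6 140.5] z -0.2 yaw -90.12 F [-0.5 -8.9  0.3] w 45.2 tips 14.0 q1,q6 [ 7. -1.]
```

View pics/p9w.png

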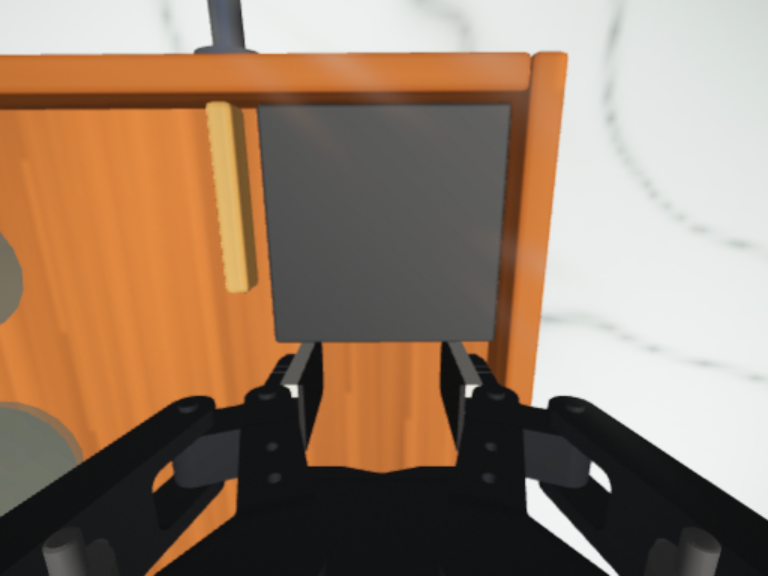

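It's home against the end rim (9 N). I back straight off, raise the hand and check.

Request:
drive_tool:
  deltas:
    - {"travel": [0, 0, 0.003], "turn": 0, "fingers": 0.045}
    - {"travel": [0, 0, 0.01], "turn": 0, "fingers": 0.045}
    - {"travel": [0, 0, 0.02], "turn": 0, "fingers": 0.045}
    - {"travel": [0, 0, 0.03], "turn": 0, "fingers": 0.045}
    - {"travel": [-0.03, 0, 0.035], "turn": 0, "fingers": 0.045}
    - {"travel": [-0.06, 0, 0.035], "turn": 0, "fingers": 0.045}
    - {"travel": [-0.09, 0, 0.035], "turn": 0, "fingers": 0.045}
    - {"travel": [-0.12, 0, 0.035], "turn": 0, "fingers": 0.045}
    - {"travel": [-0.12, 0, 0.035], "turn": 0, "fingers": 0.045}
    - {"travel": [-0.12, 0, 0.035], "turn": 0, "fingers": 0.045}

```text
clock: 21.85
tool_pos: [596.4, 73.9, 122.8]
orientation: [[0.006, 0.99, 0.141], [0.001, 0.141, -0.99], [-1.0, 0.006, 0.0]]
wrist_force: [-0.1, 0.7, -0.5]
grip_width: 45.0
```

```bash
python3 go.py; python3 - <<'E'
from h import *
from station import bot
im=bot.grab_frame("wrist");cv2.imwrite("pics/p10w.png",cv2.resize(im[0:240,130:390,::-1],None,fx=3,fy=2.5*1.0,interpolation=cv2.INTER_CUBIC))
E
```

```text
clk 21.85 tray TCP [102.9 106.9] z 122.8 yaw -90.1 F [ 0.   0.7 -0.5] w 45.0 tips 14.0 q1,q6 [ 4. -4.]
```

View pics/p10w.png

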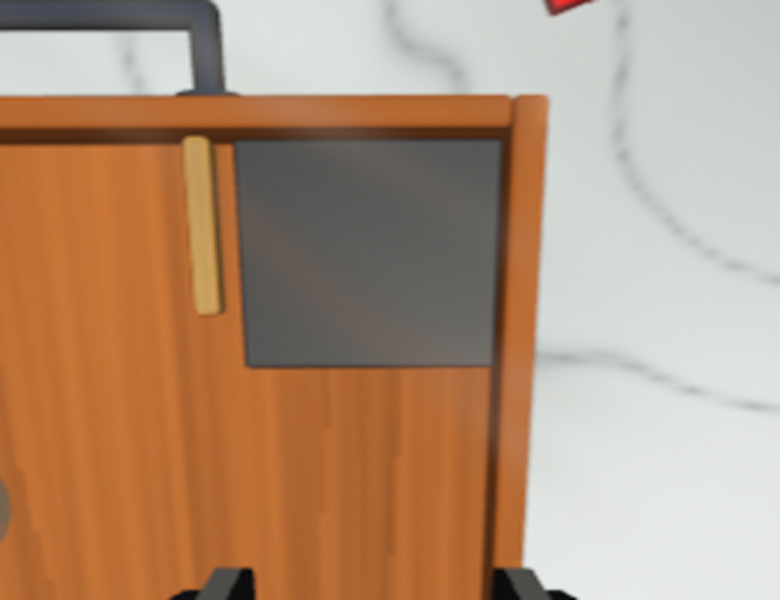

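Snug on both sides: no floor shows at the back rim or at the left rim. I clear the hand and do a last check from the top.

Request:
drive_tool:
  deltas:
    - {"travel": [-0.03, 0, 0.03], "turn": 0, "fingers": 0.045}
    - {"travel": [-0.06, 0, 0.06], "turn": 0, "fingers": 0.045}
    - {"travel": [-0.09, 0, 0.09], "turn": 0, "fingers": 0.045}
    - {"travel": [-0.09, 0, 0.13], "turn": 0, "fingers": 0.045}
    - {"travel": [-0.09, 0, 0.17], "turn": 0, "fingers": 0.045}
    - {"travel": [-0.09, 0, 0.21], "turn": 0, "fingers": 0.045}
    - {"travel": [-0.09, 0, 0.25], "turn": 0, "fingers": 0.045}
    - {"travel": [-0.09, 0, 0.28], "turn": 0, "fingers": 0.045}
    - {"travel": [-0.09, 0, 0.28], "turn": 0, "fingers": 0.045}
    - {"travel": [-0.09, 0, 0.28], "turn": 0, "fingers": 0.045}
    - {"travel": [-0.09, 0, 0.28], "turn": 0, "fingers": 0.045}

```text
clock: 22.82
tool_pos: [633.8, -202.5, 207.7]
orientation: [[-0.003, 0.99, 0.141], [0.002, 0.141, -0.99], [-1.0, -0.002, -0.002]]
wrist_force: [-0.6, 0.4, -0.5]
grip_width: 44.9
```

```bash
python3 go.py;python3 top.py p11; python3 look.py p11
```

```text
clk 22.8167 tray TCP [ 100.6 -172. ] z 207.7 yaw -90.09 F [-0.6  0.5 -0.5] w 44.9 tips 14.0 q1,q6 [-21. -29.]
```

View pics/p11t.png

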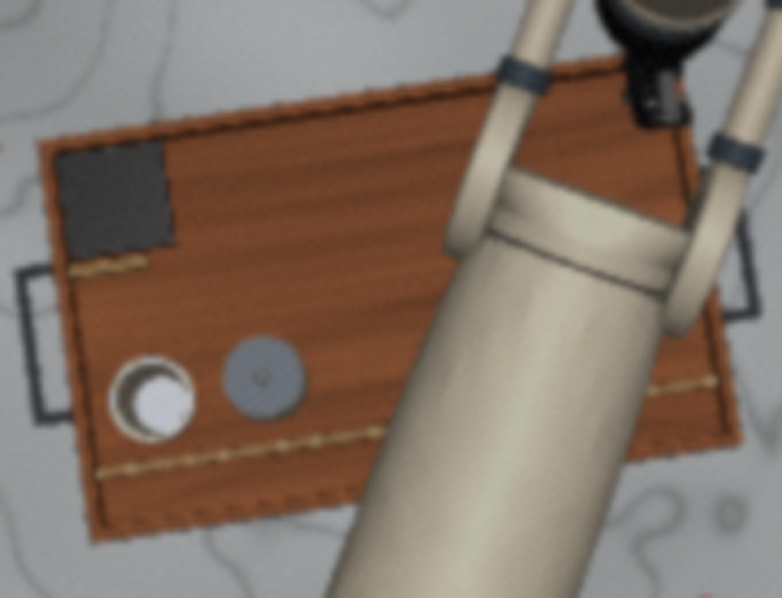

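View pics/p11s.png

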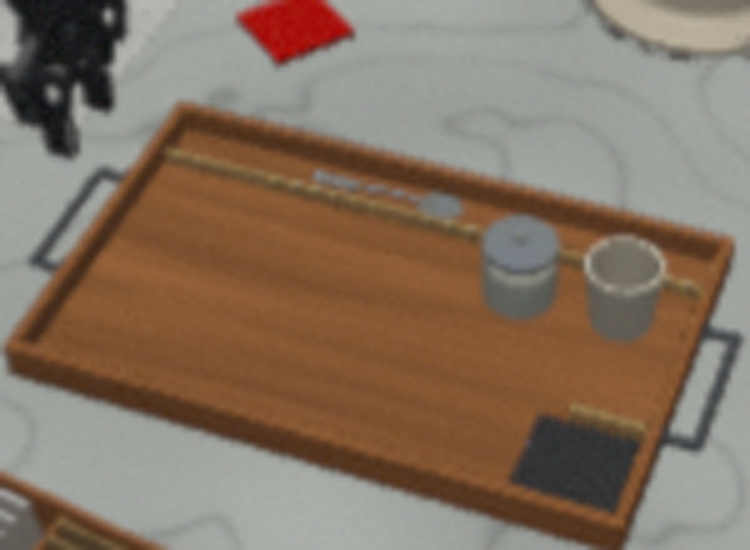

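The coaster is seated in the corner bay, at top-crop (60–170, 145–255). Cup and jar are where they were at the start, the hand is clear, and the wrist force is about 0.

```bash
python3 -c "
from station import bot
print(bot.job_done(), bot.observe()['clock'])"
```

```text
the job is handed in; nothing more can be done
the job is handed in; nothing more can be done
```

The slate coaster is back in its corner bay, snug against both the back rim and the left end rim. I handed the job in at about 23 s of the 51 s allowed; the hand-in gives no verdict.

**What I did:**
- With the fingers about 45 mm apart, I pushed the coaster flat against the back rim until the wrist force reached about 13 N.
- I then turned the hand 90°, went to the coaster's right edge and slid it along the back rim to the left end rim, stopping at about 9 N.
- I backed straight off and lifted the hand away. The coaster was never gripped or lifted.

**Last checks:** After I backed off, the wrist picture showed no floor between the coaster and either rim, and the top and scene pictures confirm the seat. The cup, jar and spoon look unmoved in them. The two tumblers are outside those last crops, so I did not recheck them, but the hand never went near them. Wrist force was about 0 N with the hand clear.

**What went wrong or disagreed:**
- **First push:** it caught the coaster's corner between the fingers and turned it to about 0.35 rad. I backed off, matched its angle and pushed again.
- **Fingertip height:** the tips met the tray floor with the TCP reading -3 mm. The stated 14 mm tip length did not predict this, so I set the pushing height from that contact.
- **Tray position:** the back rim was about 4 mm farther back than my camera fit, so I relied on contact there.

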